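# Lay the tactile-paving lesson board and trace its joint

## Robot

A 6-joint arm with a two-finger parallel gripper is mounted at the origin on the work surface. World frame = base frame: x ahead of the robot, y to its left, z up, the work surface at z = 0. Lengths are in m, angles in rad, forces in N, time in s.
With the tool pointing down it reaches from about 0.35 to 0.775 m from the base axis. Payload 5.5 kg.
Tool frame: the origin (TCP) lies midway between the tips of the shut fingers; the grasp point (between the pads) lies 19 mm behind it; z points along the fingers, y is the line along which they close (so a half turn about z gives the same grasp; the last joint's range is limited). The gripper opens to 85 mm and grips with 20 to 120 N. Pads are 22 mm wide; open, the fingers measure 114 mm over their backs; the gripper's body (76 mm by 85 mm) begins 54 mm behind the grasp point. The pads swing forward as they close: fully open they stand 13 mm farther back than shut.
Start: joints at [1.113, 0.313, 0.046, 1.304, 0, 1.431], TCP at [0.18, 0.546, 0.231] pointing down, gripper open.
Joint ranges: [-2.76, 2.76], [-0.86, 1.69], [-1.03, 1.26], [-2.2, 2.34], [-1.47, 1.5], [-3.14, 3.14]. Speed limits (rad/s): [2.57, 2.57, 3.14, 3.14, 3.14, 3.14].

## Interface

Orientations are given as a unit quaternion [w, x, y, z].
In Python, from workcell import env gives the robot as it stands.
- The arm moves only by the tool move_arm, never from a script. Its argument "targets" is a list of rows, each a list of 3 entries, a list of its own where there are three numbers: the shift along the tool's x, y, z in mm, then the turn, a rotation vector about the tool's x, y, z in units of 10 degrees (1.0 is 10 degrees), then the closure, from -1 (fully open) to 1 (shut). In form: [[[dx, dy, dz], [ax, ay, az], gripper], ...]. A call has 1 to 5 rows; each row is the pose to reach, as a shift and turn from the pose commanded when the call began, along the tool's axes at that moment; what a row does not reach only later rows make up. A row lasts 1/8 s, in which the tool goes at most 62.5 mm and 10.7 degrees, less where a joint would pass 70% of its speed; a pose out of reach is approached as far as the arm can. A call with a gripper value outside its range is refused whole. The fingers move at their own pace and stop on an object; "squeeze" is the grip in N (left out, the last holds). Time passes only in rows, so rows that repeat a pose let the fingers close. It gives the time, the measured TCP pose, the force, the opening and the grip force at its end, in the units of the state.
- env.get_state(): the state, without advancing time (a new reading comes with each control period).
- env.read_camera(name): name is "side" or "top" or "wrist"; returns a dict with "pixels" (480x640x3 uint8, red, green, blue), "fovy" (degrees; the focal length in pixels is half the picture's height over the tangent of half this angle, whatever the lens; pixels are square), "cx", "cy" (the principal point, pixels), "dist_coeffs" ([k1, k2, p1, p2, k3] as OpenCV has them; the pictures are not rectified), "extrinsics" (4x4, takes a point from world to camera coordinates); the wrist camera has in their place "mount" (4x4, takes a point from camera to tool coordinates, whose origin is the TCP and whose axes are the flange's). Camera axes: x right, y up, looking along -z (the intrinsics and any distortion apply to the point x, -y, -z); pixel columns grow to the right and rows downward; lengths in m; the calibration is good to about 2 mm. A picture is of the moment at which its call begins: read the wrist's pose just before it. There is no depth.
- env.hand_in(): hands the job in; it is judged then, once.
Trained networks look in a picture, given as the dict that the camera call returned (one of the last four; its "shot" number tells which), for a name from the list of things; names that differ only in an ending like _2 or _b are one class to them, and where a whole thing is asked for, a point or a joint stands for the part that bears it (a point fixed in the world has none). Each returns a list of dicts, best first, with "confidence" (0 to 1); they miss things now and then, are a little off and sometimes report something else, mostly with a low value. They report only what shows in the picture. A call takes as long as a camera call. They do not tell look-alikes from the thing itself.
- env.spot_in(thing, picture): "centre" ([x, y, z] in m, in world coordinates, good to about 4 mm: the middle of the surface that is visible of it).
- env.regions_of(thing, picture): "mask" (480x640 bool, what is visible of it).
- env.landmark_of(thing, picture): "centre" ([x, y, z] in m, in world coordinates, good to about 4 mm: a listed point, or the origin of a listed thing).
The state is a dict: "clock": time; "joint_pos": joint angles; "qvel": joint speeds; "tau": joint torques, N m; "tcp_pos": TCP position; "orientation": TCP orientation; "wrist_force": force on the tool from outside, world axes, zero at the start; "ft_torque": the same for the moment, N m; "finger_gap": finger opening in m; "grip_force": force on a finger pad.
Only numpy, scipy, OpenCV 4.12 (cv2) and the standard library are available. Lean on these libraries where they do the work, as an engineer would, in place of code of your own. Each camera call takes 0.05 s, during which the arm holds its last target. There are 200 camera calls.

## Task

Finish the tactile-paving model for the accessibility lesson: lay every loose tile flat on the plywood board in courses staggered by half a length, first filling the two gaps in the middle course and then setting whatever tiles are left in the bare outer course, each centred across any joint of the middle course, with even joints about 10 mm wide like those of the glued tiles. Once all are laid, take the stylus from its stand and run its tip slowly (under 5 cm/s), down between the tiles, along the whole joint between the complete glued course and the middle course, from the end nearest the robot to the far end, then hang it back in its stand. Leave the other things on the desk alone, and put right any tile that gets knocked out of place.

Things in the scene. Friction and masses are not known exactly. Their poses are not given: they have to be found in the camera images.
- board: fixed plywood board 312 (x) x 214 (y) x 10, origin at underside centre, x away from the robot, left or right of it. Courses along x at 66 spacing, joints 10. y = +66: three tiles glued at x = -102, 0, 102 (complete). y = 0: glued half tiles, 41 long, at x = -127.5, 127.5, and two gaps between. y = -66: bare outer course. Glued tiles are as high as loose ones: tops 22, bars 44 above underside.
- gap0 (a point): empty place 0 of the middle course: where the underside centre of a tile goes, on the board's top (nearer the robot)
- gap1 (a point): empty place 1 of the middle course: where the underside centre of a tile goes, on the board's top (farther from the robot)
- outer0 (a point): place 0 of the outer course, opposite a joint of the middle course: where a tile's underside centre goes, on the board's top (nearest the robot)
- outer1 (a point): place 1 of the outer course, opposite a joint of the middle course: where a tile's underside centre goes, on the board's top (middle)
- outer2 (a point): place 2 of the outer course, opposite a joint of the middle course: where a tile's underside centre goes, on the board's top (farthest)
- seam0 (a point): point 0 of 7, 40 mm apart, on the board's top in the middle of the 10 mm wide, 12 mm deep joint between the complete glued course and the middle course; 0 is the end nearest the robot, 6 the far end
- seam1 (a point): point 1 of 7, 40 mm apart, on the board's top in the middle of the 10 mm wide, 12 mm deep joint between the complete glued course and the middle course; 0 is the end nearest the robot, 6 the far end
- seam2 (a point): point 2 of 7, 40 mm apart, on the board's top in the middle of the 10 mm wide, 12 mm deep joint between the complete glued course and the middle course; 0 is the end nearest the robot, 6 the far end
- seam3 (a point): point 3 of 7, 40 mm apart, on the board's top in the middle of the 10 mm wide, 12 mm deep joint between the complete glued course and the middle course; 0 is the end nearest the robot, 6 the far end
- seam4 (a point): point 4 of 7, 40 mm apart, on the board's top in the middle of the 10 mm wide, 12 mm deep joint between the complete glued course and the middle course; 0 is the end nearest the robot, 6 the far end
- seam5 (a point): point 5 of 7, 40 mm apart, on the board's top in the middle of the 10 mm wide, 12 mm deep joint between the complete glued course and the middle course; 0 is the end nearest the robot, 6 the far end
- seam6 (a point): point 6 of 7, 40 mm apart, on the board's top in the middle of the 10 mm wide, 12 mm deep joint between the complete glued course and the middle course; 0 is the end nearest the robot, 6 the far end
- tile0: loose grey concrete model paver: plate 92 (x) x 56 (y) x 12 high, on it a raised bar along x, 55 long, 12 wide, 22 high (34 overall), by which it is gripped from above. Ends alike. Origin: underside centre. About 0.15 kg. Loose tiles are interchangeable; 3 to 5 are present, the rest None. They start on a fixed cardboard sheet 310 x 250 x 3 on the side away from the board.
- tile1: loose tile, the same as tile0
- tile2: loose tile, the same as tile0
- tile3: loose tile, the same as tile0
- tile4: loose tile, the same as tile0
- stylus: stylus, 122 long, 0.08 kg; origin at the point of its tip, z up along it. Tip 5 across up to z = 32, shaft 12 across up to 56, collar 32 across from 56 to 62, square wooden handle 18 x 18 from 62 to 122, faces along x and y. It hangs upright in the stand, collar on the stand's top, tip 8 above the table.
- stand: fixed grey plastic stand, base 70 x 70, body 56 x 56, 64 high, with a square hole 24 wide in the middle from the top down to 6 above the table; origin at the centre of its underside; the stylus belongs in the hole, collar on top
- adapter: bystander: black USB adapter box 50 x 32 x 14, on the cardboard sheet among the tiles
- usb_stick: bystander: small red memory stick, 58 x 18 x 9, lying between robot and stand
- mug: bystander: white mug, 80 across, 90 high
- marker: bystander: yellow marker pen 24 across, 110 long, lying beyond the stand
Not all that is in view belongs to the job. What is shaped like the tile1 but green is not meant.

How it is judged:
On the way, in this order (a step that is already met when the one before it is completed fails the run):
1. every loose tile present is laid on the board: both gaps of the middle course filled, the rest in the outer course, each centred across a joint of the middle course (((horizontal distance between tile0 and gap0 below 0.006 m and angle between the x axis of tile0 and the x axis of board, either way round below 0.1 rad) or (horizontal distance between tile0 and gap1 below 0.006 m and angle between the x axis of tile0 and the x axis of board, either way round below 0.1 rad) or (horizontal distance between tile0 and outer0 below 0.006 m and angle between the x axis of tile0 and the x axis of board, either way round below 0.1 rad) or (horizontal distance between tile0 and outer1 below 0.006 m and angle between the x axis of tile0 and the x axis of board, either way round below 0.1 rad) or (horizontal distance between tile0 and outer2 below 0.006 m and angle between the x axis of tile0 and the x axis of board, either way round below 0.1 rad)) and ((horizontal distance between tile1 and gap0 below 0.006 m and angle between the x axis of tile1 and the x axis of board, either way round below 0.1 rad) or (horizontal distance between tile1 and gap1 below 0.006 m and angle between the x axis of tile1 and the x axis of board, either way round below 0.1 rad) or (horizontal distance between tile1 and outer0 below 0.006 m and angle between the x axis of tile1 and the x axis of board, either way round below 0.1 rad) or (horizontal distance between tile1 and outer1 below 0.006 m and angle between the x axis of tile1 and the x axis of board, either way round below 0.1 rad) or (horizontal distance between tile1 and outer2 below 0.006 m and angle between the x axis of tile1 and the x axis of board, either way round below 0.1 rad)) and ((horizontal distance between tile2 and gap0 below 0.006 m and angle between the x axis of tile2 and the x axis of board, either way round below 0.1 rad) or (horizontal distance between tile2 and gap1 below 0.006 m and angle between the x axis of tile2 and the x axis of board, either way round below 0.1 rad) or (horizontal distance between tile2 and outer0 below 0.006 m and angle between the x axis of tile2 and the x axis of board, either way round below 0.1 rad) or (horizontal distance between tile2 and outer1 below 0.006 m and angle between the x axis of tile2 and the x axis of board, either way round below 0.1 rad) or (horizontal distance between tile2 and outer2 below 0.006 m and angle between the x axis of tile2 and the x axis of board, either way round below 0.1 rad)) and ((horizontal distance between tile3 and gap0 below 0.006 m and angle between the x axis of tile3 and the x axis of board, either way round below 0.1 rad) or (horizontal distance between tile3 and gap1 below 0.006 m and angle between the x axis of tile3 and the x axis of board, either way round below 0.1 rad) or (horizontal distance between tile3 and outer0 below 0.006 m and angle between the x axis of tile3 and the x axis of board, either way round below 0.1 rad) or (horizontal distance between tile3 and outer1 below 0.006 m and angle between the x axis of tile3 and the x axis of board, either way round below 0.1 rad) or (horizontal distance between tile3 and outer2 below 0.006 m and angle between the x axis of tile3 and the x axis of board, either way round below 0.1 rad)) and ((horizontal distance between tile4 and gap0 below 0.006 m and angle between the x axis of tile4 and the x axis of board, either way round below 0.1 rad) or (horizontal distance between tile4 and gap1 below 0.006 m and angle between the x axis of tile4 and the x axis of board, either way round below 0.1 rad) or (horizontal distance between tile4 and outer0 below 0.006 m and angle between the x axis of tile4 and the x axis of board, either way round below 0.1 rad) or (horizontal distance between tile4 and outer1 below 0.006 m and angle between the x axis of tile4 and the x axis of board, either way round below 0.1 rad) or (horizontal distance between tile4 and outer2 below 0.006 m and angle between the x axis of tile4 and the x axis of board, either way round below 0.1 rad)) and z of each of tile0, tile1, tile2, tile3, tile4 in the frame of board below 0.0125 m and angle between each of tile0, tile1, tile2, tile3, tile4's own z axis and vertical below 0.08 rad and ((horizontal distance between tile0 and gap0 below 0.006 m and angle between the x axis of tile0 and the x axis of board, either way round below 0.1 rad) or (horizontal distance between tile1 and gap0 below 0.006 m and angle between the x axis of tile1 and the x axis of board, either way round below 0.1 rad) or (horizontal distance between tile2 and gap0 below 0.006 m and angle between the x axis of tile2 and the x axis of board, either way round below 0.1 rad) or (horizontal distance between tile3 and gap0 below 0.006 m and angle between the x axis of tile3 and the x axis of board, either way round below 0.1 rad) or (horizontal distance between tile4 and gap0 below 0.006 m and angle between the x axis of tile4 and the x axis of board, either way round below 0.1 rad)) and ((horizontal distance between tile0 and gap1 below 0.006 m and angle between the x axis of tile0 and the x axis of board, either way round below 0.1 rad) or (horizontal distance between tile1 and gap1 below 0.006 m and angle between the x axis of tile1 and the x axis of board, either way round below 0.1 rad) or (horizontal distance between tile2 and gap1 below 0.006 m and angle between the x axis of tile2 and the x axis of board, either way round below 0.1 rad) or (horizontal distance between tile3 and gap1 below 0.006 m and angle between the x axis of tile3 and the x axis of board, either way round below 0.1 rad) or (horizontal distance between tile4 and gap1 below 0.006 m and angle between the x axis of tile4 and the x axis of board, either way round below 0.1 rad)) and linear speed of each of tile0, tile1, tile2, tile3, tile4 below 0.02 m/s), for 0.2 s.
2. stylus tip down in the joint between the glued course and the middle course, at the end of the joint nearest the robot (horizontal distance between stylus and seam0 below 0.007 m and z of stylus in the frame of board below 0.017 m), for 0.02 s.
3. stylus tip down in the joint between the glued course and the middle course, at a sixth of the way along the joint (horizontal distance between stylus and seam1 below 0.007 m and z of stylus in the frame of board below 0.017 m), for 0.02 s.
4. stylus tip down in the joint between the glued course and the middle course, at a third of the way along the joint (horizontal distance between stylus and seam2 below 0.007 m and z of stylus in the frame of board below 0.017 m), for 0.02 s.
5. stylus tip down in the joint between the glued course and the middle course, at half of the way along the joint (horizontal distance between stylus and seam3 below 0.007 m and z of stylus in the frame of board below 0.017 m), for 0.02 s.
6. stylus tip down in the joint between the glued course and the middle course, at two thirds of the way along the joint (horizontal distance between stylus and seam4 below 0.007 m and z of stylus in the frame of board below 0.017 m), for 0.02 s.
7. stylus tip down in the joint between the glued course and the middle course, at five sixths of the way along the joint (horizontal distance between stylus and seam5 below 0.007 m and z of stylus in the frame of board below 0.017 m), for 0.02 s.
8. stylus tip down in the joint between the glued course and the middle course, at the far end of the joint (horizontal distance between stylus and seam6 below 0.007 m and z of stylus in the frame of board below 0.017 m), for 0.02 s.
At the end, for the whole second after the job is handed in: Every loose tile present lies flat on the board with its centre within 6 mm of a place of the middle or outer course and within 0.1 rad of the course line, both middle gaps are filled, and the stylus hangs upright in its stand (within 12 mm of its middle, collar within 4 mm of the top), all at rest (all of step 1 and horizontal distance between stylus and stand below 0.012 m and angle between stylus's own z axis and vertical below 0.12 rad and z of stylus in the frame of stand below 0.012 m and linear speed of stylus below 0.02 m/s); the robot touches nothing.
It fails at once if the stylus tip rushed (over 0.08 m/s) while down in the joint (z of stylus in the frame of board below 0.019 m and x of stylus in the frame of board between -0.11 and 0.11 m and y of stylus in the frame of seam3 between -0.012 and 0.012 m and linear speed of stylus above 0.08 m/s).
It fails at once if a bystander (adapter, memory stick, mug, pen) moved by more than 5 cm (distance of any of adapter, usb_stick, mug, marker from where it was at the start of the episode above 0.05 m).
Of tile0, tile1, tile2, tile3, tile4 only 3 to 5 are there at a start; the rules pass over those that are not, and their reading is None.
At some moment in a run one of tile0, tile1, tile2, tile3, tile4 may be knocked a few centimetres aside while the robot is not near it.
It also fails if it takes over 210 s, if anything falls off the work surface, if the arm or the gripper's body presses on something with over 40 N, if the wrist force passes 120 N, or if a joint passes its speed limit or range.

## Working session

There is one attempt and no reset: what is moved stays moved. The work goes in short steps, Python scripts to look and compute and a tool call to move; the robot and the scene stay as the last step left them, time stands still between calls to the robot, and variables do not carry over. Pictures are saved under pics/ and viewed, at most 14 in all, crops included, and the job is handed in when it is done.

Besides the shell and the picture viewer there is one more tool, called after "Call:" in YAML: its name, and indented under it one key for each argument. move_arm: Moves the arm, as the interface text tells. Its arguments: {"type":"object","properties":{"targets":{"type":"array","items":{"type":"array"}},"squeeze":{"type":"number"}},"required":["targets"]}

```bash
mkdir -p pics; ls; cat > h.py <<'E'
import numpy as np, cv2
from workcell import env
from scipy.spatial.transform import Rotation as R
def save(p,n): cv2.imwrite('pics/'+n+'.png',cv2.cvtColor(p['pixels'],cv2.COLOR_RGB2BGR))
def K(p):
    f=240/np.tan(np.radians(p['fovy'])/2); return np.array([[f,0,p['cx']],[0,f,p['cy']],[0,0,1.]])
def T(p,st=None):
    if 'extrinsics' in p: return np.array(p['extrinsics'])
    M=np.eye(4); q=st['orientation']; M[:3,:3]=R.from_quat([*q[1:],q[0]]).as_matrix(); M[:3,3]=st['tcp_pos']
    return np.linalg.inv(M@np.array(p['mount']))
def proj(p,X,st=None):
    E=T(p,st); X=np.atleast_2d(X); c=(X@E[:3,:3].T+E[:3,3])*[1,-1,-1]
    return cv2.projectPoints(c,np.zeros(3),np.zeros(3),K(p),np.array(p['dist_coeffs'],float))[0].reshape(-1,2)
def unproj(p,uv,z,st=None):
    E=T(p,st); uv=np.array(uv,float).reshape(-1,1,2)
    n=cv2.undistortPoints(uv,K(p),np.array(p['dist_coeffs'],float)).reshape(-1,2)
    d=np.c_[n[:,0],-n[:,1],-np.ones(len(n))]@E[:3,:3]; o=-E[:3,:3].T@E[:3,3]
    return o+d*((z-o[2])/d[:,2])[:,None]
E
python3 - <<'E'
from h import *
np.set_printoptions(precision=4,suppress=True)
s=env.get_state(); print(s)
for c in ['top','side','wrist']:
    p=env.read_camera(c); save(p,c+'0')
    print(c,p['fovy'],p['dist_coeffs'],p.get('mount'))
    if c=='wrist':continue
    for t in ['board','gap0','gap1','outer0','outer2','seam0','seam6','tile0','stylus','stand','adapter','usb_stick','mug','marker']:
        print(t,[(np.round(d['centre'],4).tolist(),round(d['confidence'],2)) for d in env.landmark_of(t,p)][:7])
E
```

```text
pics
{'clock': 0.0, 'joint_pos': array([1.1134, 0.314 , 0.0449, 1.3036, 0.    , 1.4312]), 'qvel': array([-0.    , -0.0004,  0.0001, -0.0002,  0.0005,  0.0011]), 'tau': array([ -0.0004, -48.0627,  29.8533,   0.0193,  -0.0001,  -0.    ]), 'tcp_pos': array([0.1795, 0.5457, 0.2304]), 'orientation': array([-0.0003,  0.1582,  0.9874, -0.0009]), 'wrist_force': array([ 0.6018,  0.0129, -0.3537]), 'ft_torque': array([ 0.0295,  0.019 , -0.0305]), 'grip_force': 0.0, 'finger_gap': 0.08522075896295138}
top 52.92184840646391 [-0.1255  0.      0.      0.      0.    ] None
board [([0.5154, 0.1742, 0.0022], 0.95), ([0.4198, 0.0089, 0.0], 0.46)]
gap0 [([0.4763, 0.1666, 0.0041], 0.98), ([0.5655, 0.1794, 0.0124], 0.78)]
gap1 [([0.4763, 0.1666, 0.0041], 0.98), ([0.5655, 0.1794, 0.0124], 0.78)]
outer0 [([0.4185, 0.1081, 0.0113], 0.93), ([0.6212, 0.1158, 0.0105], 0.93), ([0.5175, 0.1095, 0.0116], 0.67)]
outer2 [([0.4185, 0.1081, 0.0113], 0.93), ([0.6212, 0.1158, 0.0105], 0.93), ([0.5175, 0.1095, 0.0116], 0.67)]
seam0 [([0.5187, 0.2044, 0.0114], 0.97), ([0.482, 0.2047, 0.0136], 0.93), ([0.6366, 0.2141, 0.01
[... 2222 characters left out ...]
2], 0.92), ([0.7621, -0.1255, 0.0013], 0.85), ([0.4213, -0.1396, 0.0007], 0.82), ([0.5172, -0.1436, 0.0041], 0.71)]
stylus []
stand [([0.518, -0.0086, 0.0002], 0.89), ([0.5955, 0.2088, 0.0086], 0.57), ([0.5177, 0.2077, 0.0084], 0.49)]
adapter [([0.5162, -0.2655, 0.0003], 0.74)]
usb_stick [([0.5968, 0.2086, 0.0109], 0.27)]
mug [([0.321, 0.4201, -0.0036], 0.85), ([0.5207, 0.1091, 0.0095], 0.61)]
marker [([0.7071, 0.0064, 0.0], 0.65), ([0.5205, -0.1438, 0.0043], 0.52), ([0.421, 0.0018, 0.0023], 0.16)]
wrist 62.60269176346176 [0.007 0.    0.    0.    0.   ] [[ 0.0004  0.9608  0.2772  0.0701]
 [ 1.     -0.0006  0.0005  0.0003]
 [ 0.0007  0.2772 -0.9608 -0.1425]
 [ 0.      0.      0.      1.    ]]
```

View pics/top0.png

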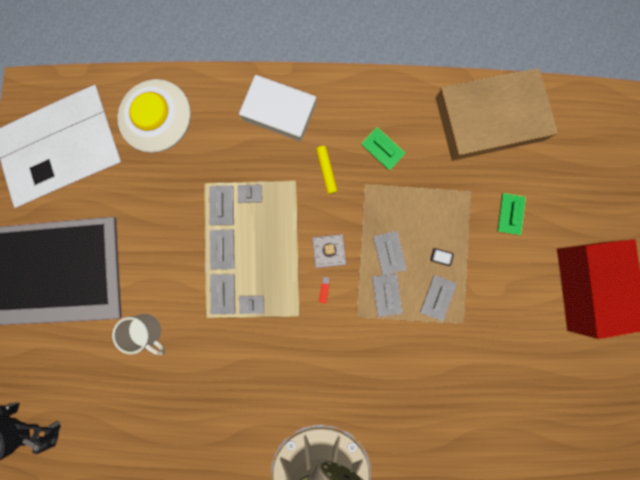

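View pics/side0.png

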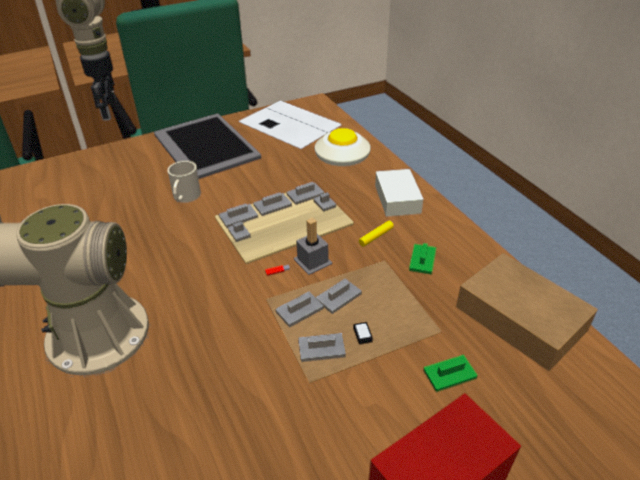

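The top picture shows three loose grey tiles on the cardboard sheet, at (390,253), (387,296) and (438,298). The green look-alikes at (383,148) and (512,213) are off the sheet and the wrong colour, so the grey ones are meant. The board is at (251,249) and the stylus in its stand at (329,250).

```bash
cat >> h.py <<'E'
def go(pos,yaw,st=None):
    "yaw: tool x axis direction is 180deg+yaw, tool down; prints shift (mm) and turn (10deg) in tool axes"
    st=st or env.get_state(); q=st['orientation']; r=R.from_quat([*q[1:],q[0]])
    g=R.from_matrix(np.array([[-1,0,0],[0,1,0],[0,0,-1.]])); g=R.from_euler('z',yaw)*g
    cands=[g]
    d=r.inv().apply(np.array(pos)-st['tcp_pos'])*1000
    print('go',np.round(d,1),'turn',np.round((r.inv()*g).as_rotvec(degrees=True)/10,3))
E
python3 - <<'E'
from h import *
go([0.50,0.17,0.26],0.04)
p=cv2.imread('pics/top0.png'); c=cv2.resize(p[180:330,355:530],(700,600),interpolation=cv2.INTER_CUBIC); cv2.imwrite('pics/crop.png',c)
E
```

```text
go [-421.8 -257.3  -28.7] turn [ 1.00e-03  0.00e+00 -2.05e+00]
```

View pics/crop.png

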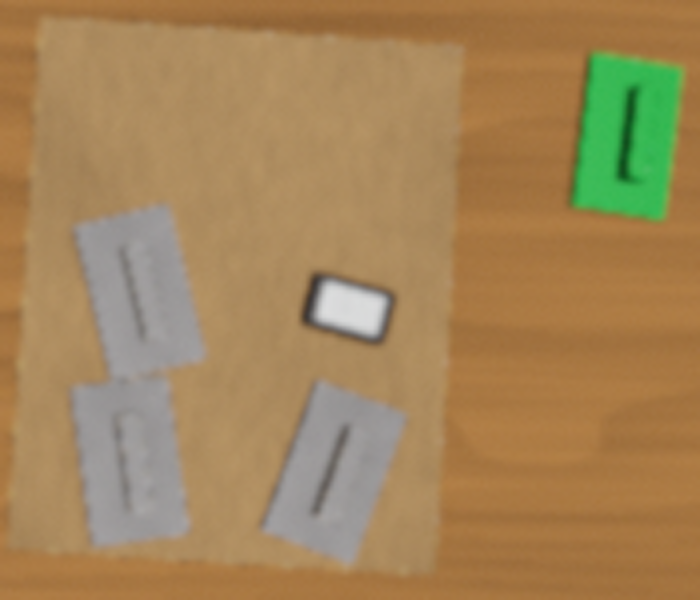

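Call:
move_arm:
  targets:
    - [[-50, -31, -4], [0, 0, 0], -1]
    - [[-100, -62, -8], [0, 0, 0], -1]
    - [[-150, -93, -12], [0, 0, 0], -1]
    - [[-200, -124, -16], [0, 0, 0], -1]
    - [[-250, -155, -20], [0, 0, 0], -1]

```text
clock: 2.17
tcp_pos: [0.3698, 0.3194, 0.2517]
orientation: [0.0, 0.158, 0.987, 0.0]
wrist_force: [-0.3, 0.8, -0.3]
finger_gap: 0.0853
grip_force: 0.0
```

Call:
move_arm:
  targets:
    - [[-50, -30, -4], [0, 0, 0], -1]
    - [[-100, -60, -8], [0, 0, 0], -1]
    - [[-150, -90, -9], [0, 0, -0.6], -1]
    - [[-172, -102, -9], [0, 0, -1.4], -1]
    - [[-172, -102, -9], [0, 0, -2.05], -1]

```text
clock: 2.8
tcp_pos: [0.5018, 0.1683, 0.26]
orientation: [0.0, -0.02, 1.0, -0.0]
wrist_force: [-0.8, 0.6, -0.2]
finger_gap: 0.0853
grip_force: 0.0
```

Call:
move_arm:
  targets:
    - [[0, 0, 0], [0, 0, 0], -1]
    - [[0, 0, 0], [0, 0, 0], -1]

```text
clock: 3.05
tcp_pos: [0.5, 0.1705, 0.2603]
orientation: [0.0, -0.019, 1.0, 0.0]
wrist_force: [0.8, -0.4, -0.6]
finger_gap: 0.0852
grip_force: 0.0
```

```bash
python3 - <<'E'
from h import *
s=env.get_state(); p=env.read_camera('wrist'); save(p,'w1')
print(s['tcp_pos'],s['orientation'],s['clock'])
for z in ['seam0','gap0','outer0','board']: print(z,[(np.round(d['centre'],4).tolist(),round(d['confidence'],2)) for d in env.landmark_of(z,p)])
E
```

```text
[0.50002992 0.17048346 0.26034692] [ 1.51009125e-05 -1.93025039e-02  9.99813688e-01  4.24873970e-05] 3.05
seam0 [([0.6344, 0.2109, 0.0163], 0.97), ([0.4373, 0.2026, 0.0108], 0.91), ([0.5166, 0.2082, 0.0092], 0.89), ([0.4003, 0.198, 0.0053], 0.8), ([0.48, 0.2056, 0.0116], 0.74), ([0.5973, 0.2112, 0.0098], 0.63), ([0.5608, 0.2087, 0.008], 0.57)]
gap0 [([0.5687, 0.1784, 0.0107], 0.75), ([0.47, 0.173, 0.0116], 0.72)]
outer0 [([0.5226, 0.107, 0.0121], 0.97), ([0.6247, 0.1111, 0.0057], 0.92), ([0.4191, 0.1047, 0.0132], 0.56)]
board [([0.5129, 0.1799, -0.0036], 0.72), ([0.5196, 0.1036, 0.0099], 0.37)]
```

View pics/w1.png

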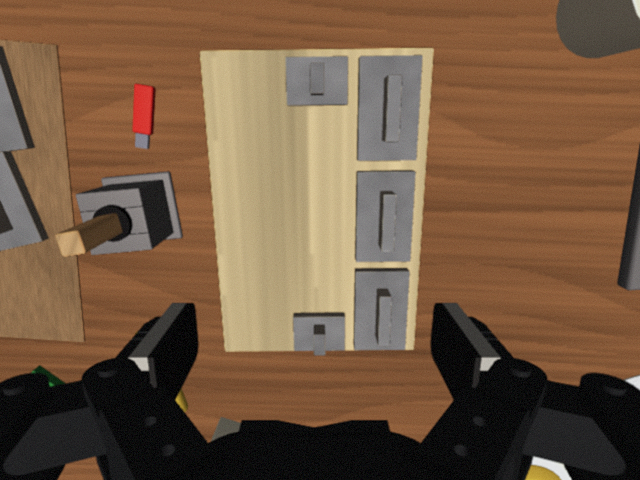

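The wrist view shows the board with corners at about (202,51), (433,48), (414,350) and (225,351). The middle course gaps lie between the half tiles at (317,80) and (319,331), and the stylus is at (90,230). Next I fit the board, then move over the sheet.

```bash
cat >> h.py <<'E'
from scipy.optimize import least_squares
def fitrect(p,st,mask,L,W,z,guess):
    "fit rectangle LxW (m) at height z to hull of largest blob; returns x,y,yaw,rms px"
    cs=max(cv2.findContours(mask.astype(np.uint8),cv2.RETR_EXTERNAL,cv2.CHAIN_APPROX_NONE)[0],key=cv2.contourArea)
    h=cv2.convexHull(cs).astype(np.float32)
    full=np.zeros(mask.shape,np.uint8); cv2.fillConvexPoly(full,h.astype(int),1)
    b=max(cv2.findContours(full,cv2.RETR_EXTERNAL,cv2.CHAIN_APPROX_NONE)[0],key=len).reshape(-1,2)
    b=b[(b[:,0]>1)&(b[:,0]<638)&(b[:,1]>1)&(b[:,1]<478)]
    P=unproj(p,b,z,st)[:,:2]
    def f(v):
        c,s=np.cos(v[2]),np.sin(v[2]); q=(P-v[:2])@np.array([[c,-s],[s,c]])
        d=np.abs(q)-[L/2,W/2]
        return np.where((d>0).all(1),np.hypot(*d.T),d.max(1))
    r=least_squares(f,guess,loss='soft_l1',f_scale=0.002)
    return r.x, np.sqrt(np.mean(f(r.x)**2)), cv2.contourArea(h)
E
python3 - <<'E'
from h import *
im=cv2.imread('pics/w1.png'); s=env.get_state(); p=env.read_camera('wrist')
im=cv2.cvtColor(p['pixels'],cv2.COLOR_RGB2BGR)
hsv=cv2.cvtColor(im,cv2.COLOR_BGR2HSV); print(hsv[200,250],hsv[30,300],hsv[100,40],hsv[90,300])
m=(hsv[...,2]>165)&(hsv[...,1]>50); m[:, :190]=0; m[:,440:]=0; m[360:]=0
print(m.sum()); x=fitrect(p,s,m,.312,.214,.01,[.518,.174,.04]); print(x)
# check with tile tops: grey
b=x[0]; c,sn=np.cos(b[2]),np.sin(b[2])
pts=[]
for X,Y,l in [(-102,66,92),(0,66,92),(102,66,92),(-127.5,0,41),(127.5,0,41)]:
    for a,e in [(-1,-1),(1,-1),(1,1),(-1,1)]:
        u,v=(X+a*l/2)/1e3,(Y+e*28)/1e3; pts.append([b[0]+c*u-sn*v,b[1]+sn*u+c*v,.022])
uv=proj(p,pts,s)
for k in range(0,20,4): cv2.polylines(im,[np.round(uv[k:k+4]).astype(int)],1,(0,0,255),1)
cv2.imwrite('pics/w1o.png',cv2.resize(im[30:370,180:450],None,fx=1.75,fy=1.75))
go([0.45,-0.19,0.26],0)
E
```

```text
[ 20  84 186] [ 13 146 136] [ 14 113 151] [120   6 128]
42266
(array([0.51950325, 0.17494138, 0.05071783]), np.float64(0.0006380626255131603), 63846.5)
go [  64.5 -358.3    0.4] turn [0.    0.001 0.231]
```

View pics/w1o.png

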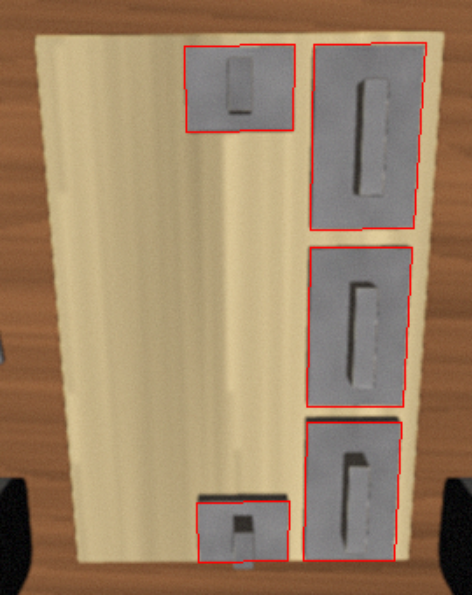

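The fitted outlines match the glued tiles well, giving the board at (0.5195, 0.1749) with yaw 0.051.

Call:
move_arm:
  targets:
    - [[10, -58, 0], [0, 0, 0], -1]
    - [[20, -116, 0], [0, 0, 0], -1]
    - [[30, -174, 0], [0, 0, 0], -1]
    - [[40, -232, 0], [0, 0, 0], -1]
    - [[50, -290, 0], [0, 0, 0], -1]

```text
clock: 3.98
tcp_pos: [0.4615, -0.1232, 0.2606]
orientation: [0.0, -0.02, 1.0, -0.0]
wrist_force: [-0.5, -0.3, 0.1]
finger_gap: 0.0856
grip_force: 0.0
```

Call:
move_arm:
  targets:
    - [[10, -50, 0], [0, 0, 0], -1]
    - [[15, -68, 0], [0, 0, 0.23], -1]
    - [[15, -68, 0], [0, 0, 0.23], -1]
    - [[15, -68, 0], [0, 0, 0.23], -1]

```text
clock: 4.47
tcp_pos: [0.4497, -0.1889, 0.2603]
orientation: [-0.0, -0.0, 1.0, 0.0]
wrist_force: [0.7, -0.1, -0.7]
finger_gap: 0.0858
grip_force: 0.0
```

```bash
cat >> h.py <<'E'
def tiles(name=None,draw=True):
    "grey plates in wrist view at height z: fit using network regions"
    s=env.get_state(); p=env.read_camera('wrist'); out=[]
    im=cv2.cvtColor(p['pixels'],cv2.COLOR_RGB2BGR)
    for d in env.regions_of('tile0',p):
        m=d['mask']; hs=cv2.cvtColor(im,cv2.COLOR_BGR2HSV)
        if d['confidence']<.4: continue
        yx=np.argwhere(m); c=yx.mean(0)
        g=unproj(p,[c[::-1]],.015,s)[0]
        print(np.round(d['confidence'],2),'px',np.round(c[::-1]),'n',m.sum(),'sat',np.round(hs[m][:,1].mean()),'xy',np.round(g,3)); out.append(d)
    if name: save(p,name)
    return s,p,im,out
E
python3 - <<'E'
from h import *
tiles('w2'); print(env.get_state()['tcp_pos'])
E
```

```text
0.83 px [363. 168.] n 5611 sat 9.0 xy [ 0.42  -0.141  0.015]
0.82 px [356. 261.] n 4563 sat 8.0 xy [ 0.516 -0.145  0.015]
0.8 px [ 95. 335.] n 3303 sat 159.0 xy [ 0.602 -0.429  0.015]
0.75 px [242. 164.] n 5535 sat 7.0 xy [ 0.416 -0.259  0.015]
0.72 px [598. 252.] n 21897 sat 80.0 xy [0.506 0.104 0.015]
[ 0.44986111 -0.18870599  0.26037312]
```

View pics/w2.png

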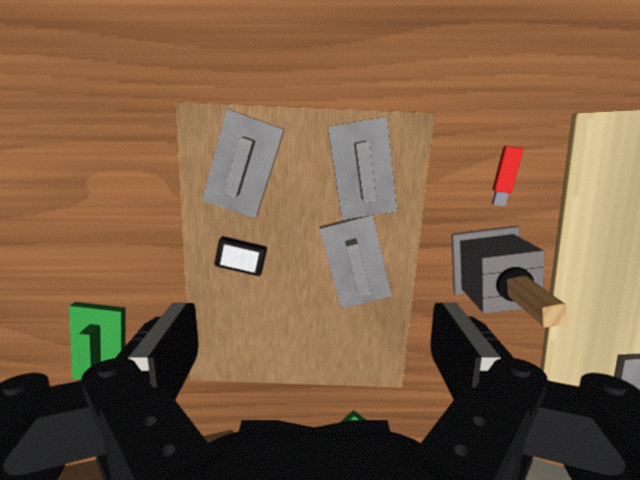

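The wrist view shows the three grey tiles at (363,168), (356,261) and (242,164). The adapter at (240,257), the green look-alike at (97,340) and the stylus at (540,300) stay put for now. Next I fit the tiles.

```bash
cat >> h.py <<'E'
B=np.array([0.5195,0.1749,0.0507])
def onb(x,y):
    c,s=np.cos(B[2]),np.sin(B[2]); return B[:2]+[c*x-s*y,s*x+c*y]
def fit(s,p,m,z):
    P=unproj(p,np.argwhere(m)[:,::-1],z,s)[:,:2]; c=P.mean(0); w,V=np.linalg.eigh(np.cov((P-c).T)); a=V[:,1]
    y=np.arctan2(a[1],a[0]); y=(y+np.pi/2)%np.pi-np.pi/2
    x,e,_=fitrect(p,s,m,.092,.056,z,[*c,y]); return x,e
E
python3 - <<'E'
from h import *
np.set_printoptions(precision=4,suppress=True)
s,p,im,o=tiles()
hs=cv2.cvtColor(im,cv2.COLOR_BGR2HSV); g=((hs[...,1]<40)).astype(np.uint8)
for d in o:
    m=d['mask']
    if hs[m][:,1].mean()>30: continue
    x,e=fit(s,p,m,.015); print(x,e)
    c,sn=np.cos(x[2]),np.sin(x[2])
    q=[[x[0]+c*u-sn*v,x[1]+sn*u+c*v,.015] for u,v in [(.046,.028),(.046,-.028),(-.046,-.028),(-.046,.028)]]
    q2=[[x[0]+c*u-sn*v,x[1]+sn*u+c*v,.037] for u,v in [(.0275,.006),(.0275,-.006),(-.0275,-.006),(-.0275,.006)]]
    for k in(q,q2): cv2.polylines(im,[np.round(proj(p,k,s)).astype(int)],1,(0,0,255),1)
    go([x[0],x[1],.10],x[2])
cv2.imwrite('pics/w2o.png',cv2.resize(im[90:320,180:420],None,fx=2.5,fy=2.5))
for n,q in dict(gap0=(-51,0),gap1=(51,0),outer0=(-102,-66),seam0=(-120,33),seam6=(120,33)).items(): print(n,onb(*np.array(q)/1e3))
E
```

```text
0.86 px [356. 260.] n 4560 sat 8.0 xy [ 0.516 -0.145  0.015]
0.84 px [ 94. 334.] n 3356 sat 159.0 xy [ 0.602 -0.429  0.015]
0.77 px [242. 163.] n 5590 sat 8.0 xy [ 0.416 -0.259  0.015]
0.41 px [354. 416.] n 120 sat 160.0 xy [ 0.709 -0.141  0.015]
[ 0.5177 -0.1446  0.2655] 0.0007456483738384909
go [-67.8  44.1 160.4] turn [ 0.001  0.001 -1.51 ]
[ 0.418  -0.2593 -0.3367] 0.00040688778483940065
go [ 32.  -70.3 160.4] turn [0.001 0.001 1.94 ]
gap0 [0.4686 0.1723]
gap1 [0.5704 0.1775]
outer0 [0.421  0.1038]
seam0 [0.398  0.2018]
seam6 [0.6377 0.2139]
```

View pics/w2o.png

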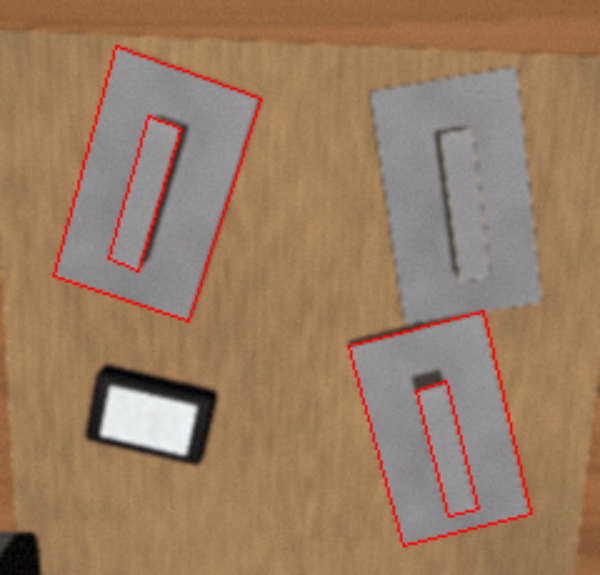

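Call:
move_arm:
  targets:
    - [[16, -35, 50], [0, 0, 0.97], -0.2]
    - [[32, -70, 100], [0, 0, 1.94], -0.2]
    - [[32, -70, 155], [0, 0, 1.94], -0.2]
    - [[32, -70, 195], [0, 0, 1.94], -0.2]
    - [[32, -70, 200], [0, 0, 1.94], -0.2]

```text
clock: 5.3
tcp_pos: [0.4158, -0.2578, 0.0578]
orientation: [-0.003, 0.168, 0.986, 0.002]
wrist_force: [-0.2, 0.1, 0.7]
finger_gap: 0.0511
grip_force: 0.0
```

Call:
move_arm:
  targets:
    - [[0, 0, 20], [0, 0, 0], -0.2]
    - [[0, 0, 36], [0, 0, 0], -0.2]
    - [[0, 0, 41], [0, 0, 0], -0.2]
    - [[0, 0, 41], [0, 0, 0], -0.2]

```text
clock: 5.8
tcp_pos: [0.4184, -0.2603, 0.0203]
orientation: [0.001, 0.168, 0.986, -0.0]
wrist_force: [-0.3, -0.2, -0.3]
finger_gap: 0.0511
grip_force: 0.0
```

```bash
python3 - <<'E'
from h import *
s=env.get_state();print(s['finger_gap'],s['wrist_force']); go([.418,-.2593,.019],-.3367)
E
```

```text
0.051058993675122205 [-0.30564043 -0.23645019 -0.32412414]
go [0.7 0.8 1.3] turn [-0.002  0.007 -0.008]
```

Close, then lift.

Call:
move_arm:
  targets:
    - [[0.5, 1, 1], [0, 0, 0], 0.3]
    - [[0.5, 1, 1], [0, 0, 0], 1]
    - [[0.5, 1, 1], [0, 0, 0], 1]
    - [[0.5, 1, 1], [0, 0, 0], 1]
    - [[0.5, 1, 1], [0, 0, 0], 1]
  squeeze: 50

```text
clock: 6.42
tcp_pos: [0.4178, -0.2593, 0.019]
orientation: [0.0, 0.169, 0.986, -0.0]
wrist_force: [-0.5, 1.2, 6.8]
finger_gap: 0.0111
grip_force: 50.3
```

Call:
move_arm:
  targets:
    - [[0, 0, 0], [0, 0, 0], 1]
    - [[0, 0, -15], [0, 0, 0], 1]
    - [[0, 0, -60], [0, 0, 0], 1]
    - [[0, 0, -110], [0, 0, 0], 1]
    - [[0, 0, -160], [0, 0, 0], 1]

```text
clock: 7.05
tcp_pos: [0.417, -0.2586, 0.1802]
orientation: [-0.0, 0.169, 0.986, 0.0]
wrist_force: [1.2, 0.1, -2.0]
finger_gap: 0.0108
grip_force: 49.2
```

```bash
python3 - <<'E'
from h import *
s=env.get_state();print(s['tcp_pos'],s['finger_gap'],s['grip_force'],s['wrist_force'])
g=onb(.051,0); go([*g,.19],B[2])
E
```

```text
[ 0.41704044 -0.25856799  0.1802396 ] 0.01081796471486324 49.158098101615906 [ 1.19706534  0.14370129 -1.9974907 ]
go [ 2.000e-01  4.622e+02 -9.600e+00] turn [ 2.000e-03 -2.000e-03 -2.232e+00]
```

Call:
move_arm:
  targets:
    - [[0, 55, -20], [0, 0, 0], 1]
    - [[0, 110, -20], [0, 0, 0], 1]
    - [[0, 165, -20], [0, 0, 0], 1]
    - [[0, 220, -20], [0, 0, 0], 1]
    - [[0, 275, -20], [0, 0, 0], 1]

```text
clock: 7.68
tcp_pos: [0.5089, 0.0022, 0.1989]
orientation: [0.0, 0.169, 0.986, 0.0]
wrist_force: [0.2, -0.6, -2.3]
finger_gap: 0.0112
grip_force: 49.4
```

Call:
move_arm:
  targets:
    - [[0, 55, 0], [0, 0, 0], 1]
    - [[0, 110, 0], [0, 0, -0.2], 1]
    - [[0, 155, 0], [0, 0, -0.8], 1]
    - [[0, 187, 0], [0, 0, -1.5], 1]
    - [[0, 187, 0], [0, 0, -2.23], 1]

```text
clock: 8.3
tcp_pos: [0.571, 0.1793, 0.1982]
orientation: [-0.0, -0.029, 1.0, 0.0]
wrist_force: [-0.2, -0.3, -2.5]
finger_gap: 0.011
grip_force: 49.5
```

Call:
move_arm:
  targets:
    - [[0, 0, 50], [0, 0, 0], 1]
    - [[0, 0, 100], [0, 0, 0], 1]
    - [[0, 0, 115], [0, 0, 0], 1]
    - [[0, 0, 115], [0, 0, 0], 1]

```text
clock: 8.8
tcp_pos: [0.5704, 0.1767, 0.0831]
orientation: [-0.001, -0.025, 1.0, -0.0]
wrist_force: [0.7, 0.3, -1.1]
finger_gap: 0.0104
grip_force: 49.5
```

```bash
python3 - <<'E'
from h import *
s,p=env.get_state(),None;print(s['tcp_pos'],s['wrist_force'])
g=onb(.051,0); go([*g,.027],B[2])
p=env.read_camera('wrist'); save(p,'hold')
E
```

```text
[0.57039538 0.17665282 0.08310048] [ 0.68285124  0.26551293 -1.10752015]
go [-0.2  0.8 56.1] turn [-0.001 -0.011 -0.002]
```

View pics/hold.png

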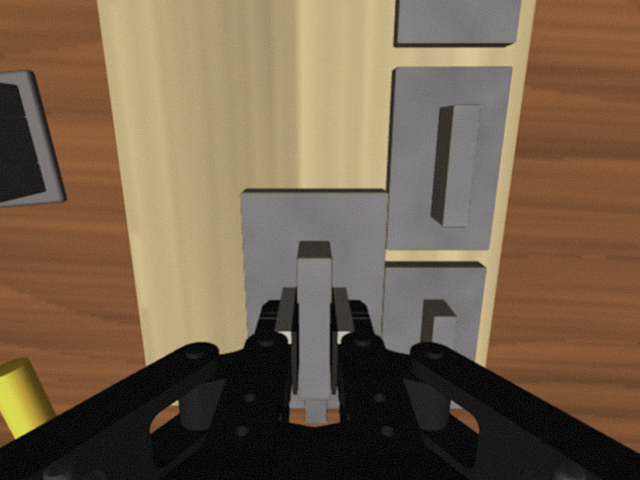

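The held tile hangs square between the fingers. I lower it into gap1.

Call:
move_arm:
  targets:
    - [[0, 1, 25], [0, 0, 0], 1]
    - [[0, 1, 45], [0, 0, 0], 1]
    - [[0, 1, 53], [0, 0, 0], 1]
    - [[0, 1, 56.5], [0, 0, 0], 1]
    - [[0, 1, 56.5], [0, 0, 0], 1]

```text
clock: 9.48
tcp_pos: [0.5718, 0.1779, 0.0279]
orientation: [0.001, -0.025, 1.0, 0.0]
wrist_force: [0.3, -0.1, -1.6]
finger_gap: 0.0107
grip_force: 49.5
```

Call:
move_arm:
  targets:
    - [[0, 0, 0], [0, 0, 0], 1]
    - [[0, 0, 0], [0, 0, 0], 0.3]
    - [[0, 0, 0], [0, 0, 0], 0.1]
    - [[0, 0, -15], [0, 0, 0], 0.1]
    - [[0, 0, -60], [0, 0, 0], 0.1]

```text
clock: 10.1
tcp_pos: [0.569, 0.1774, 0.086]
orientation: [-0.002, -0.025, 1.0, -0.0]
wrist_force: [1.3, 0.8, -0.6]
finger_gap: 0.0383
grip_force: 0.0
```

Call:
move_arm:
  targets:
    - [[10, 0, -60], [0, 0, 0], -0.2]
    - [[40, 0, -110], [0, 0, 0], -0.2]
    - [[70, 0, -160], [0, 0, 0], -0.2]
    - [[70, 0, -175], [0, 0, 0], -0.2]
    - [[70, 0, -175], [0, 0, 0], -0.2]

```text
clock: 10.72
tcp_pos: [0.5021, 0.1744, 0.2636]
orientation: [0.002, -0.025, 1.0, 0.0]
wrist_force: [-0.0, 0.5, 0.1]
finger_gap: 0.0511
grip_force: 0.0
```

```bash
cat >> h.py <<'E'
def check(z,near=None,name=None):
    s,p,im,o=tiles(); hs=cv2.cvtColor(im,cv2.COLOR_BGR2HSV)
    for d in o:
        m=d['mask']
        if hs[m][:,1].mean()>30 or m.sum()<800: continue
        x,e=fit(s,p,m,z); r=R.from_euler('z',-B[2]).apply([x[0]-B[0],x[1]-B[1],0])*1e3
        print('tile',np.round(x,4),'err',round(e*1e3,2),'board frame mm',np.round(r[:2],1),'dyaw',round(x[2]-B[2],3))
    if name: save(p,name)
E
python3 - <<'E'
from h import *
print(env.get_state()['tcp_pos']); check(.022,name='w3'); go([.5177,-.1446,.21],.2655)
E
```

```text
[0.50212835 0.17444821 0.2636234 ]
0.85 px [ 10. 106.] n 1751 sat 26.0 xy [ 0.432 -0.114  0.015]
0.84 px [ 32. 384.] n 1629 sat 160.0 xy [ 0.737 -0.139  0.015]
0.57 px [314. 261.] n 4620 sat 9.0 xy [0.571 0.178 0.015]
tile [ 0.4204 -0.1283  0.1532] err 0.27 board frame mm [-114.3 -297.8] dyaw 0.103
tile [0.5704 0.178  0.0469] err 0.51 board frame mm [51.   0.5] dyaw -0.004
go [  -0.6 -319.2   50.7] turn [-0.    -0.007 -1.233]
```

Gap1 is filled to within 0.5 mm. Next is the second tile.

Call:
move_arm:
  targets:
    - [[12, -58, 0], [0, 0, 0], -0.2]
    - [[24, -116, 0], [0, 0, 0], -0.2]
    - [[36, -174, 0], [0, 0, 0], -0.2]
    - [[48, -232, 0], [0, 0, 0], -0.2]
    - [[60, -285, 0], [0, 0, 0], -0.2]

```text
clock: 11.45
tcp_pos: [0.4546, -0.1153, 0.2595]
orientation: [-0.002, -0.025, 1.0, 0.001]
wrist_force: [1.6, 0.1, -0.1]
finger_gap: 0.0511
grip_force: 0.0
```

Call:
move_arm:
  targets:
    - [[8, -31, 0], [0, 0, -0.6], -0.2]
    - [[8, -31, 0], [0, 0, -1.23], -0.2]
    - [[8, -31, 0], [0, 0, -1.23], -0.2]
    - [[8, -31, 0], [0, 0, -1.23], -0.2]

```text
clock: 11.95
tcp_pos: [0.4489, -0.1444, 0.2606]
orientation: [-0.001, -0.131, 0.991, 0.001]
wrist_force: [0.5, 0.3, -0.4]
finger_gap: 0.051
grip_force: 0.0
```

```bash
python3 - <<'E'
from h import *
print(env.get_state()['tcp_pos']); check(.015); go([.5177,-.1446,.019],.2655)
E
```

```text
[ 0.44885112 -0.14442746  0.26057065]
0.91 px [ 21. 276.] n 3596 sat 159.0 xy [ 0.609 -0.419  0.015]
0.67 px [253. 415.] n 309 sat 158.0 xy [ 0.715 -0.146  0.015]
0.65 px [296. 259.] n 4676 sat 9.0 xy [ 0.516 -0.145  0.015]
0.64 px [324. 171.] n 5546 sat 8.0 xy [ 0.421 -0.141  0.015]
0.64 px [571. 359.] n 2203 sat 18.0 xy [0.549 0.181 0.015]
0.48 px [570. 286.] n 26926 sat 67.0 xy [0.469 0.141 0.015]
tile [ 0.5175 -0.1451  0.2614] err 0.51 board frame mm [ -18.2 -319.5] dyaw 0.211
tile [ 0.4227 -0.1408  0.1701] err 0.75 board frame mm [-112.6 -310.4] dyaw 0.119
tile [0.5518 0.1928 1.6047] err 9.11 board frame mm [33.2 16.2] dyaw 1.554
go [-66.3 -18.5 242.1] turn [ 0.005 -0.004 -0.003]
```

Call:
move_arm:
  targets:
    - [[-30, -9, 50], [0, 0, 0], -0.2]
    - [[-66, -19, 100], [0, 0, 0], -0.2]
    - [[-66, -19, 155], [0, 0, 0], -0.2]
    - [[-66, -19, 200], [0, 0, 0], -0.2]
    - [[-66, -19, 215], [0, 0, 0], -0.2]

```text
clock: 12.68
tcp_pos: [0.5157, -0.1442, 0.0439]
orientation: [-0.002, -0.132, 0.991, 0.001]
wrist_force: [-0.5, 0.2, 1.1]
finger_gap: 0.0511
grip_force: 0.0
```

Call:
move_arm:
  targets:
    - [[0, 0, 15], [0, 0, 0], -0.2]
    - [[0, 0, 23], [0, 0, 0], -0.2]
    - [[0, 0, 26], [0, 0, 0], -0.2]
    - [[0, 0, 26.5], [0, 0, 0], -0.2]
    - [[0, 0, 26.5], [0, 0, 0], -0.2]

```text
clock: 13.3
tcp_pos: [0.5182, -0.1461, 0.021]
orientation: [0.001, -0.132, 0.991, -0.0]
wrist_force: [0.1, 0.1, 0.9]
finger_gap: 0.0511
grip_force: 0.0
```

```bash
python3 - <<'E'
from h import *
s=env.get_state();print(s['finger_gap'],s['wrist_force']); go([.5176,-.1448,.019],.2635)
E
```

```text
0.051144328026173705 [0.13461853 0.0963644  0.85033205]
go [0.3 1.4 2. ] turn [-0.004  0.006  0.009]
```

Call:
move_arm:
  targets:
    - [[0, 1, 1.5], [0, 0, 0], 0.3]
    - [[0, 1, 1.5], [0, 0, 0], 1]
    - [[0, 1, 1.5], [0, 0, 0], 1]
    - [[0, 1, 1.5], [0, 0, 0], 1]
    - [[0, 1, 1.5], [0, 0, 0], 1]
  squeeze: 50

```text
clock: 13.92
tcp_pos: [0.5176, -0.1449, 0.019]
orientation: [0.0, -0.132, 0.991, -0.0]
wrist_force: [-1.0, 0.6, 4.3]
finger_gap: 0.0109
grip_force: 49.7
```

Call:
move_arm:
  targets:
    - [[0, 0, 0], [0, 0, 0], 1]
    - [[0, 0, -15], [0, 0, 0], 1]
    - [[0, 0, -60], [0, 0, 0], 1]
    - [[0, 0, -120], [0, 0, 0], 1]
    - [[0, 0, -180], [0, 0, 0], 1]

```text
clock: 14.55
tcp_pos: [0.5169, -0.1446, 0.2009]
orientation: [-0.0, -0.132, 0.991, 0.0]
wrist_force: [2.1, -0.2, -1.4]
finger_gap: 0.0112
grip_force: 49.0
```

```bash
python3 - <<'E'
from h import *
s=env.get_state();print(s['tcp_pos'],s['finger_gap'],s['grip_force'],s['wrist_force'])
g=onb(-.051,0); go([*g,.20],B[2])
E
```

```text
[ 0.51690983 -0.14457746  0.20089718] 0.01117057597062942 49.01874661445618 [ 2.07117123 -0.17772634 -1.36137636]
go [-36.4 318.5   1. ] turn [ 0.002 -0.002  1.229]
```

Call:
move_arm:
  targets:
    - [[-6, 56, 0], [0, 0, 0], 1]
    - [[-12, 112, 0], [0, 0, 0], 1]
    - [[-18, 168, 0], [0, 0, 0], 1]
    - [[-25, 224, 0], [0, 0, 0], 1]
    - [[-31, 275, 0], [0, 0, 0.4], 1]

```text
clock: 15.18
tcp_pos: [0.4746, 0.1305, 0.1995]
orientation: [0.0, -0.097, 0.995, 0.0]
wrist_force: [1.3, 0.0, -0.9]
finger_gap: 0.0108
grip_force: 49.2
```

```bash
python3 - <<'E'
from h import *
g=onb(-.051,0); go([*g,.20],B[2])
E
```

```text
go [-2.1 42.2 -0.5] turn [0.001 0.003 0.82 ]
```

Call:
move_arm:
  targets:
    - [[-2, 40, 0], [0, 0, 0.8], 1]
    - [[-2, 40, 50], [0, 0, 0.8], 1]
    - [[-2, 40, 100], [0, 0, 0.8], 1]
    - [[-2, 40, 120], [0, 0, 0.8], 1]
    - [[-2, 40, 120], [0, 0, 0.8], 1]

```text
clock: 15.8
tcp_pos: [0.4678, 0.1681, 0.0776]
orientation: [-0.002, -0.028, 1.0, -0.0]
wrist_force: [-0.9, 0.1, -1.3]
finger_gap: 0.0108
grip_force: 49.2
```

```bash
python3 - <<'E'
from h import *
g=onb(-.051,0); go([*g,.026],B[2])
E
```

```text
go [-1.2  4.2 51.6] turn [-0.002 -0.023  0.029]
```

Call:
move_arm:
  targets:
    - [[-1, 4, 15], [0, 0, 0.03], 1]
    - [[-1, 4, 15], [0, 0, 0.03], 1]
    - [[-1, 4, 15], [0, 0, 0.03], 1]

```text
clock: 16.18
tcp_pos: [0.4708, 0.1725, 0.0644]
orientation: [0.0, -0.025, 1.0, 0.0]
wrist_force: [0.2, 0.6, -0.7]
finger_gap: 0.0106
grip_force: 49.3
```

```bash
python3 - <<'E'
from h import *
g=onb(-.051,0); go([*g,.026],B[2])
E
```

```text
go [ 2.2 -0.1 38.4] turn [ 0.001  0.006 -0.001]
```

Call:
move_arm:
  targets:
    - [[1.5, 0, 18], [0, 0, 0], 1]
    - [[1.5, 0, 32], [0, 0, 0], 1]
    - [[1.5, 0, 37], [0, 0, 0], 1]
    - [[1.5, 0, 38], [0, 0, 0], 1]
    - [[1.5, 0, 38], [0, 0, 0], 1]

```text
clock: 16.8
tcp_pos: [0.4692, 0.1723, 0.0261]
orientation: [0.0, -0.025, 1.0, 0.0]
wrist_force: [0.5, 0.5, -1.4]
finger_gap: 0.0108
grip_force: 49.4
```

Call:
move_arm:
  targets:
    - [[0, 0, 0], [0, 0, 0], 1]
    - [[0, 0, 0], [0, 0, 0], 0.3]
    - [[0, 0, 0], [0, 0, 0], 0.1]
    - [[0, 0, -15], [0, 0, 0], 0.1]
    - [[0, 0, -60], [0, 0, 0], 0.1]

```text
clock: 17.42
tcp_pos: [0.467, 0.1719, 0.0853]
orientation: [-0.002, -0.025, 1.0, -0.0]
wrist_force: [0.2, 0.2, 0.1]
finger_gap: 0.0385
grip_force: 0.0
```

Call:
move_arm:
  targets:
    - [[0, 0, -60], [0, 0, 0], -0.2]
    - [[0, 0, -120], [0, 0, 0], -0.2]
    - [[0, 0, -175], [0, 0, 0], -0.2]
    - [[0, 0, -175], [0, 0, 0], -0.2]
    - [[0, 0, -175], [0, 0, 0], -0.2]

```text
clock: 18.05
tcp_pos: [0.4687, 0.1723, 0.2612]
orientation: [0.0, -0.025, 1.0, 0.0]
wrist_force: [0.5, -0.5, -0.4]
finger_gap: 0.0515
grip_force: 0.0
```

```bash
python3 - <<'E'
from h import *
print(env.get_state()['tcp_pos']); check(.022); go([.40,-.14,.26],.17)
E
```

```text
[0.46866022 0.17225202 0.26124504]
0.82 px [314. 198.] n 5316 sat 7.0 xy [0.469 0.172 0.015]
0.72 px [314. 293.] n 4467 sat 10.0 xy [0.572 0.178 0.015]
0.67 px [ 13. 138.] n 2314 sat 20.0 xy [ 0.426 -0.117  0.015]
0.61 px [ 45. 408.] n 498 sat 159.0 xy [ 0.733 -0.128  0.015]
tile [0.4701 0.1724 0.0541] err 0.34 board frame mm [-49.4   0. ] dyaw 0.003
tile [0.5701 0.1782 0.0419] err 0.5 board frame mm [50.7  0.7] dyaw -0.009
tile [ 0.418  -0.1288  0.181 ] err 0.64 board frame mm [-116.8 -298.1] dyaw 0.13
go [ 8.350e+01 -3.083e+02 -1.000e-01] turn [-0.001 -0.014 -0.685]
```

Both gaps are filled, with errors up to 1.6 mm. Now the last tile.

Call:
move_arm:
  targets:
    - [[15, -58, 0], [0, 0, 0], -0.2]
    - [[30, -116, 0], [0, 0, 0], -0.2]
    - [[45, -174, 0], [0, 0, 0], -0.2]
    - [[60, -232, 0], [0, 0, 0], -0.2]
    - [[75, -285, 0], [0, 0, 0], -0.2]

```text
clock: 18.77
tcp_pos: [0.4068, -0.1176, 0.2593]
orientation: [-0.001, -0.025, 1.0, 0.001]
wrist_force: [0.9, -0.4, -0.5]
finger_gap: 0.0512
grip_force: 0.0
```

Call:
move_arm:
  targets:
    - [[8, -23, 0], [0, 0, -0.68], -0.2]
    - [[8, -23, 0], [0, 0, -0.68], -0.2]
    - [[8, -23, 0], [0, 0, -0.68], -0.2]
    - [[8, -23, 0], [0, 0, -0.68], -0.2]

```text
clock: 19.27
tcp_pos: [0.4015, -0.1384, 0.2604]
orientation: [-0.0, -0.085, 0.996, 0.0]
wrist_force: [0.5, -0.5, -0.6]
finger_gap: 0.0514
grip_force: 0.0
```

```bash
python3 - <<'E'
from h import *
print(env.get_state()['tcp_pos']); check(.015); go([.4227,-.1408,.019],.17)
E
```

```text
[ 0.40149548 -0.1384168   0.26042122]
0.92 px [308. 214.] n 5048 sat 8.0 xy [ 0.419 -0.141  0.015]
0.84 px [574. 369.] n 1577 sat 18.0 xy [0.543 0.183 0.015]
0.67 px [ 25. 338.] n 4040 sat 159.0 xy [ 0.609 -0.424  0.015]
0.64 px [589. 308.] n 4879 sat 18.0 xy [0.469 0.173 0.015]
0.5 px [562. 295.] n 20758 sat 61.0 xy [0.46  0.139 0.015]
tile [ 0.4206 -0.141   0.1835] err 0.28 board frame mm [-114.8 -310.5] dyaw 0.133
tile [0.5458 0.1994 1.7748] err 10.84 board frame mm [27.5 23.1] dyaw 1.724
tile [0.4711 0.1734 0.055 ] err 3.56 board frame mm [-48.4   0.9] dyaw 0.004
go [-20.4  -5.9 241.7] turn [ 0.002 -0.001  0.003]
```

Call:
move_arm:
  targets:
    - [[-19, -6, 50], [0, 0, -0.05], -0.2]
    - [[-19, -6, 100], [0, 0, -0.05], -0.2]
    - [[-19, -6, 155], [0, 0, -0.05], -0.2]
    - [[-19, -6, 200], [0, 0, -0.05], -0.2]
    - [[-19, -6, 215], [0, 0, -0.05], -0.2]

```text
clock: 20.0
tcp_pos: [0.4193, -0.1403, 0.043]
orientation: [-0.002, -0.089, 0.996, 0.001]
wrist_force: [0.8, 0.4, -0.0]
finger_gap: 0.0511
grip_force: 0.0
```

Call:
move_arm:
  targets:
    - [[0, 0, 15], [0, 0, 0], -0.2]
    - [[0, 0, 23], [0, 0, 0], -0.2]
    - [[0, 0, 26], [0, 0, 0], -0.2]
    - [[0, 0, 26], [0, 0, 0], -0.2]
    - [[0, 0, 26], [0, 0, 0], -0.2]

```text
clock: 20.62
tcp_pos: [0.4217, -0.1424, 0.0203]
orientation: [0.0, -0.089, 0.996, -0.0]
wrist_force: [-0.6, 0.6, 0.6]
finger_gap: 0.0514
grip_force: 0.0
```

```bash
python3 - <<'E'
from h import *
s=env.get_state();print(s['finger_gap'],s['wrist_force']); go([.4213,-.141,.019],.178)
E
```

```text
0.05140189412243216 [-0.6155486   0.6095066   0.60878723]
go [0.1 1.5 1.3] turn [-0.003  0.005 -0.001]
```

Call:
move_arm:
  targets:
    - [[0, 1, 1], [0, 0, 0], 0.3]
    - [[0, 1, 1], [0, 0, 0], 1]
    - [[0, 1, 1], [0, 0, 0], 1]
    - [[0, 1, 1], [0, 0, 0], 1]
    - [[0, 1, 1], [0, 0, 0], 1]
  squeeze: 50

```text
clock: 21.25
tcp_pos: [0.4212, -0.1413, 0.0191]
orientation: [0.0, -0.089, 0.996, -0.0]
wrist_force: [-0.9, 0.8, 6.3]
finger_gap: 0.0112
grip_force: 50.6
```

Call:
move_arm:
  targets:
    - [[0, 0, 0], [0, 0, 0], 1]
    - [[0, 0, -15], [0, 0, 0], 1]
    - [[0, 0, -60], [0, 0, 0], 1]
    - [[0, 0, -120], [0, 0, 0], 1]
    - [[0, 0, -180], [0, 0, 0], 1]

```text
clock: 21.88
tcp_pos: [0.4203, -0.141, 0.1998]
orientation: [-0.001, -0.089, 0.996, 0.0]
wrist_force: [2.2, -1.0, -1.7]
finger_gap: 0.0108
grip_force: 49.6
```

```bash
python3 - <<'E'
from h import *
s=env.get_state();print(s['tcp_pos'],s['finger_gap'],s['grip_force'],s['wrist_force'])
g=onb(-.102,-.066); go([*g,.20],B[2])
E
```

```text
[ 0.42029804 -0.14095073  0.19980623] 0.010787569745799043 49.64877426624298 [ 2.20716758 -1.03657766 -1.69629556]
go [-44.  240.8  -0. ] turn [ 0.005 -0.007  0.728]
```

Call:
move_arm:
  targets:
    - [[-11, 55, 0], [0, 0, 0], 1]
    - [[-22, 110, 0], [0, 0, 0], 1]
    - [[-32, 165, 0], [0, 0, 0], 1]
    - [[-44, 215, 0], [0, 0, 0], 1]
    - [[-44, 241, 0], [0, 0, 0.73], 1]

```text
clock: 22.5
tcp_pos: [0.4212, 0.1059, 0.1982]
orientation: [-0.0, -0.025, 1.0, 0.0]
wrist_force: [-0.0, -0.1, -1.5]
finger_gap: 0.0108
grip_force: 49.8
```

Call:
move_arm:
  targets:
    - [[0, 0, 50], [0, 0, 0], 1]
    - [[0, 0, 100], [0, 0, 0], 1]
    - [[0, 0, 135], [0, 0, 0], 1]
    - [[0, 0, 135], [0, 0, 0], 1]
    - [[0, 0, 135], [0, 0, 0], 1]

```text
clock: 23.12
tcp_pos: [0.4223, 0.1037, 0.0647]
orientation: [0.0, -0.025, 1.0, 0.0]
wrist_force: [0.6, -0.2, -1.9]
finger_gap: 0.0108
grip_force: 49.8
```

```bash
python3 - <<'E'
from h import *
g=onb(-.102,-.066); go([*g,.026],B[2])
E
```

```text
go [ 1.4  0.2 38.7] turn [ 0.     0.004 -0.002]
```

Call:
move_arm:
  targets:
    - [[1, 0, 18], [0, 0, 0], 1]
    - [[1, 0, 32], [0, 0, 0], 1]
    - [[1, 0, 37], [0, 0, 0], 1]
    - [[1, 0, 38.5], [0, 0, 0], 1]
    - [[1, 0, 38.5], [0, 0, 0], 1]

```text
clock: 23.75
tcp_pos: [0.4208, 0.1037, 0.0261]
orientation: [0.0, -0.025, 1.0, -0.0]
wrist_force: [-2.7, -0.0, 4.0]
finger_gap: 0.011
grip_force: 50.5
```

Call:
move_arm:
  targets:
    - [[0, 0, 0], [0, 0, 0], 1]
    - [[0, 0, 0], [0, 0, 0], 0.3]
    - [[0, 0, 0], [0, 0, 0], 0.1]
    - [[0, 0, -15], [0, 0, 0], 0.1]
    - [[0, 0, -60], [0, 0, 0], 0.1]

```text
clock: 24.38
tcp_pos: [0.4188, 0.1035, 0.0842]
orientation: [-0.002, -0.025, 1.0, -0.0]
wrist_force: [0.2, -0.4, -0.5]
finger_gap: 0.0381
grip_force: 0.0
```

Call:
move_arm:
  targets:
    - [[0, 0, -60], [0, 0, 0], 0.1]
    - [[0, 0, -120], [0, 0, 0], 0.1]
    - [[0, 0, -175], [0, 0, 0], 0.1]
    - [[0, 0, -175], [0, 0, 0], 0.1]
    - [[0, 0, -175], [0, 0, 0], 0.1]

```text
clock: 25.0
tcp_pos: [0.4207, 0.1037, 0.26]
orientation: [0.0, -0.025, 1.0, 0.0]
wrist_force: [0.1, 0.4, -0.9]
finger_gap: 0.0382
grip_force: 0.0
```

```bash
python3 - <<'E'
from h import *
print(env.get_state()['tcp_pos']); check(.022,name='w4')
s=env.get_state();p=env.read_camera('wrist')
print([(np.round(d['centre'],4).tolist(),round(d['confidence'],2)) for d in env.landmark_of('stylus',p)],[(np.round(d['centre'],4).tolist(),round(d['confidence'],2)) for d in env.landmark_of('stand',p)])
go([.47,-.007,.26],0)
E
```

```text
[0.42067582 0.10369549 0.26003346]
0.87 px [314. 197.] n 5425 sat 7.0 xy [0.42  0.104 0.015]
0.82 px [359. 340.] n 1244 sat 9.0 xy [0.577 0.161 0.015]
0.81 px [379. 247.] n 4852 sat 9.0 xy [0.469 0.173 0.015]
0.65 px [141. 464.] n 344 sat 157.0 xy [ 0.759 -0.09   0.015]
0.56 px [378. 265.] n 34842 sat 51.0 xy [0.488 0.174 0.015]
tile [0.4205 0.1036 0.058 ] err 0.36 board frame mm [-102.5  -66.2] dyaw 0.007
tile [0.5693 0.1793 0.0544] err 9.64 board frame mm [49.9  1.8] dyaw 0.004
tile [0.4693 0.1723 0.0532] err 0.36 board frame mm [-50.3  -0.1] dyaw 0.002
[([0.5183, -0.0048, 0.0041], 0.76), ([0.5228, 0.1075, 0.0108], 0.53)] [([0.5258, -0.0007, 0.0022], 0.83)]
go [ -44.4 -113.    -1.1] turn [-0.    -0.015  0.289]
```

View pics/w4.png

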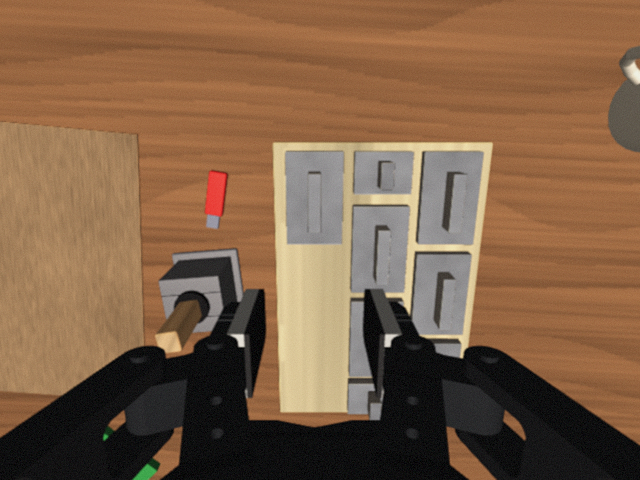

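All three tiles are laid: outer0 at (315,197), gap0 at (382,250) and gap1 partly hidden at (365,338). The stylus handle is at (180,325). Next I look at the stand from above.

Call:
move_arm:
  targets:
    - [[-10, -40, -15], [0, 0, 0.29], -0.2]
    - [[-20, -80, -30], [0, 0, 0.29], -0.2]
    - [[-30, -113, -40], [0, 0, 0.29], -0.2]
    - [[-30, -113, -40], [0, 0, 0.29], -0.2]
    - [[-30, -113, -40], [0, 0, 0.29], -0.2]

```text
clock: 25.88
tcp_pos: [0.4558, -0.0074, 0.2994]
orientation: [-0.001, 0.0, 1.0, 0.0]
wrist_force: [0.5, 0.2, -0.5]
finger_gap: 0.0514
grip_force: 0.0
```

```bash
python3 - <<'E'
from h import *
s=env.get_state();p=env.read_camera('wrist'); print(s['tcp_pos'])
for t in ('stylus','stand'):
    print(t,[(np.round(d['centre'],4).tolist(),round(d['confidence'],2)) for d in env.landmark_of(t,p)])
im=cv2.cvtColor(p['pixels'],cv2.COLOR_RGB2BGR); u=proj(p,[[.52,-.006,.08]],s)[0].astype(int); print(u)
x0,y0=max(u[0]-75,0),max(u[1]-75,0); print(x0,y0)
cv2.imwrite('pics/sty.png',cv2.resize(im[y0:y0+150,x0:x0+150],None,fx=4,fy=4,interpolation=cv2.INTER_CUBIC)); np.savez('sty.npz',x0=x0,y0=y0)
E
```

```text
[ 0.455765   -0.00741628  0.29944795]
stylus [([0.5173, -0.0073, 0.0062], 0.55)]
stand [([0.5212, -0.0033, 0.0015], 0.85)]
[315 268]
240 193
```

View pics/sty.png

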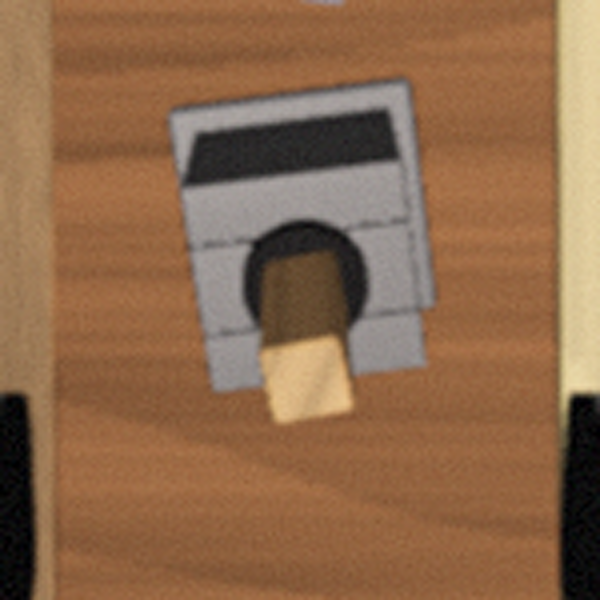

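The crop shows stand top corners at (183,185), (397,160), (426,367) and (213,390), and handle top corners at (260,350), (337,335), (353,408) and (277,424).

```bash
python3 - <<'E'
from h import *
s=env.get_state();p=env.read_camera('wrist')
for q,z in (([(183,185),(397,160),(426,367),(213,390)],.064),([(260,350),(337,335),(353,408),(277,424)],.130)):
    uv=(np.array(q)-1.5)/4+[240,193]; P=unproj(p,uv,z,s)[:,:2]; c=P.mean(0)
    a=P-np.roll(P,-1,0); print(z,c,np.linalg.norm(a,axis=1),np.degrees(np.arctan2(a[:,1],a[:,0]))%90)
    xy=c
go([*xy,.16],np.radians(9))
E
```

```text
0.064 [ 0.51964557 -0.00473438] [0.0536544  0.0559647  0.05540665 0.05568205] [7.01515086 8.76431341 6.74980667 6.97049552]
0.13 [ 0.51935655 -0.00458359] [0.01667326 0.01713153 0.01674419 0.01745347] [11.89153278 12.04541744 12.993394   11.81990438]
go [-63.6   2.1 139.9] turn [ 0.002 -0.004 -0.893]
```

Call:
move_arm:
  targets:
    - [[-30, 1, 30], [0, 0, -0.6], -0.2]
    - [[-63, 2, 60], [0, 0, -1.2], -0.2]
    - [[-63, 2, 100], [0, 0, -1.2], -0.2]
    - [[-63, 2, 140], [0, 0, -1.2], -0.2]
    - [[-63, 2, 140], [0, 0, -1.2], -0.2]

```text
clock: 26.7
tcp_pos: [0.5164, -0.0045, 0.1573]
orientation: [-0.003, -0.105, 0.994, 0.001]
wrist_force: [-1.5, 0.4, -0.1]
finger_gap: 0.0512
grip_force: 0.0
```

Call:
move_arm:
  targets:
    - [[0, 0, 0], [0, 0, 0], -0.2]

```text
clock: 26.82
tcp_pos: [0.5199, -0.0054, 0.1617]
orientation: [0.001, -0.105, 0.994, -0.0]
wrist_force: [-0.7, -0.3, -0.2]
finger_gap: 0.0514
grip_force: 0.0
```

```bash
python3 - <<'E'
from h import *
go([.5195,-.0047,.08],np.radians(12))
E
```

```text
go [ 0.4  0.8 81.7] turn [-0.002  0.008  0.003]
```

Call:
move_arm:
  targets:
    - [[0.5, 1, 30], [0, 0, 0], -0.2]
    - [[0.5, 1, 60], [0, 0, 0], -0.2]
    - [[0.5, 1, 78], [0, 0, 0], -0.2]
    - [[0.5, 1, 81], [0, 0, 0], -0.2]
    - [[0.5, 1, 81], [0, 0, 0], -0.2]

```text
clock: 27.45
tcp_pos: [0.5199, -0.0049, 0.081]
orientation: [0.001, -0.104, 0.995, -0.0]
wrist_force: [-0.6, 0.6, -0.2]
finger_gap: 0.0511
grip_force: 0.0
```

Call:
move_arm:
  targets:
    - [[0, 0, 0], [0, 0, 0], 0.1]
    - [[0, 0, 0], [0, 0, 0], 1]
    - [[0, 0, 0], [0, 0, 0], 1]
    - [[0, 0, 0], [0, 0, 0], 1]
    - [[0, 0, 0], [0, 0, 0], 1]
  squeeze: 50

```text
clock: 28.08
tcp_pos: [0.5193, -0.0049, 0.0802]
orientation: [0.001, -0.104, 0.995, -0.0]
wrist_force: [-0.8, -0.2, 6.2]
finger_gap: 0.0174
grip_force: 48.9
```

```bash
python3 - <<'E'
from h import *
s=env.get_state(); print(s['tcp_pos'],s['orientation'],s['wrist_force'],s['finger_gap'])
p=env.read_camera('top'); save(p,'top2')
for n in ('tile0',): print([(np.round(d['centre'],4).tolist(),round(d['confidence'],2)) for d in env.landmark_of(n,p)])
E
```

```text
[ 0.5192536  -0.00488349  0.08017258] [ 7.60729299e-04 -1.04455104e-01  9.94529303e-01 -1.36783940e-04] [-0.75386307 -0.19798301  6.20426798] 0.017437939709733955
[([0.4678, 0.1726, 0.0119], 0.85), ([0.5663, 0.1802, 0.0102], 0.64), ([0.6149, -0.4375, -0.0011], 0.62), ([0.4213, 0.1018, 0.0085], 0.6)]
```

Call:
move_arm:
  targets:
    - [[0, 0, -20], [0, 0, 0], 1]
    - [[0, 0, -45], [0, 0, 0], 1]
    - [[0, 0, -75], [0, 0, 0], 1]
    - [[0, 0, -100], [0, 0, 0], 1]
    - [[0, 0, -120], [0, 0, 0], 1]

```text
clock: 28.8
tcp_pos: [0.5186, -0.0048, 0.2002]
orientation: [0.0, -0.104, 0.995, -0.0]
wrist_force: [-0.6, 0.7, -0.2]
finger_gap: 0.0176
grip_force: 48.8
```

Call:
move_arm:
  targets:
    - [[0, 0, 0], [0, 0, 0], 1]
    - [[0, 0, 0], [0, 0, 0], 1]

```text
clock: 29.05
tcp_pos: [0.5181, -0.0047, 0.1983]
orientation: [-0.001, -0.104, 0.995, 0.0]
wrist_force: [-0.1, -0.1, -0.3]
finger_gap: 0.0174
grip_force: 48.8
```

```bash
python3 - <<'E'
from h import *
s=env.get_state(); print(s['tcp_pos'],s['finger_gap'],s['wrist_force'])
g=onb(-.120,.033); go([*g,.14],np.radians(12)); go([*g,.14],B[2])
p=env.read_camera('wrist'); save(p,'held')
E
```

```text
[ 0.51813087 -0.00473234  0.19827674] 0.017428230211391706 [-0.14571677 -0.12502679 -0.32856453]
go [ 74.6 226.9  58.5] turn [ 0.003 -0.007 -0.001]
go [ 74.6 226.9  58.5] turn [ 0.003 -0.007  0.908]
```

View pics/held.png

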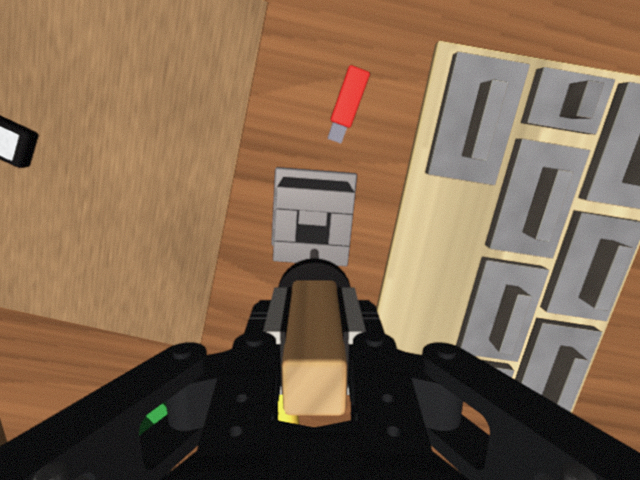

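The stylus is held upright, its tip showing near (315,250) just above the stand, and all the tiles are in their places. I move over seam0 with the tool aligned to the board.

Call:
move_arm:
  targets:
    - [[15, 45, 0], [0, 0, 0], 1]
    - [[30, 90, 0], [0, 0, 0], 1]
    - [[45, 135, 0], [0, 0, 0], 1]
    - [[60, 180, 0], [0, 0, 0], 1]
    - [[74, 227, 0], [0, 0, 0], 1]

```text
clock: 29.72
tcp_pos: [0.3976, 0.2028, 0.1982]
orientation: [-0.001, -0.104, 0.995, -0.0]
wrist_force: [-0.2, -0.2, -0.4]
finger_gap: 0.0175
grip_force: 49.0
```

Call:
move_arm:
  targets:
    - [[0, 0, 25], [0, 0, 0.9], 1]
    - [[0, 0, 50], [0, 0, 0.9], 1]
    - [[0, 0, 58], [0, 0, 0.9], 1]
    - [[0, 0, 58], [0, 0, 0.9], 1]
    - [[0, 0, 58], [0, 0, 0.9], 1]

```text
clock: 30.35
tcp_pos: [0.3997, 0.2018, 0.1419]
orientation: [0.0, -0.026, 1.0, 0.0]
wrist_force: [0.1, -0.1, -0.9]
finger_gap: 0.0174
grip_force: 49.1
```

```bash
python3 - <<'E'
from h import *
s=env.get_state(); print(s['tcp_pos'])
g=onb(-.120,.033); go([*g,.0845],B[2])
p=env.read_camera('wrist')
im=cv2.cvtColor(p['pixels'],cv2.COLOR_RGB2BGR)
q=s['orientation']; r=R.from_quat([*q[1:],q[0]])
t=np.round(proj(p,[np.array(s['tcp_pos'])+r.apply([0,0,.072])],s)[0]).astype(int); print('tip px',t)
for k in (-.120,-.06,0): cv2.circle(im,tuple(np.round(proj(p,[[*onb(k,.033),.010]],s)[0]).astype(int)),2,(0,0,255),-1)
cv2.circle(im,tuple(t),2,(255,0,0),-1)
cv2.imwrite('pics/tip.png',cv2.resize(im[120:420,170:470],None,fx=2,fy=2,interpolation=cv2.INTER_CUBIC))
E
```

```text
[0.39971545 0.20183315 0.14192984]
go [ 1.8  0.  57.4] turn [0.002 0.005 0.006]
tip px [314 252]
```

View pics/tip.png

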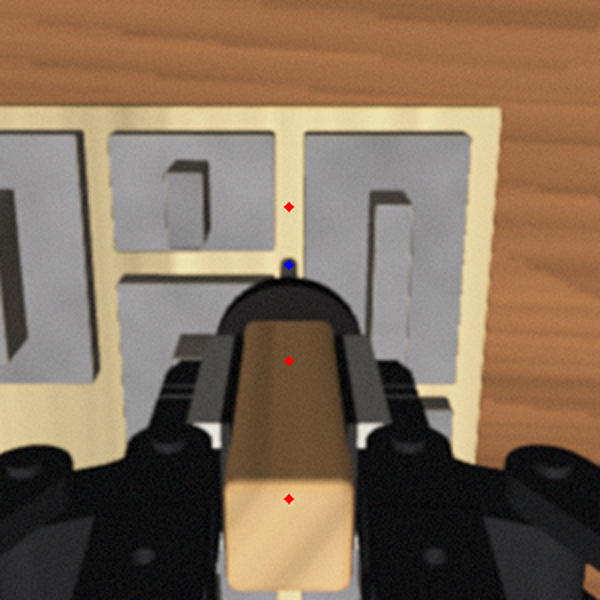

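The tip (blue, 289,265) lies on the seam line, and the seam0 mark is at (289,207) below it. I lower gently.

Call:
move_arm:
  targets:
    - [[1.5, 0, 12], [0, 0, 0], 1]
    - [[1.5, 0, 24], [0, 0, 0], 1]
    - [[1.5, 0, 34], [0, 0, 0], 1]
    - [[1.5, 0, 40], [0, 0, 0], 1]
    - [[1.5, 0, 44], [0, 0, 0], 1]

```text
clock: 31.02
tcp_pos: [0.3974, 0.2018, 0.0968]
orientation: [-0.0, -0.026, 1.0, -0.0]
wrist_force: [0.4, 0.7, -0.2]
finger_gap: 0.0173
grip_force: 49.2
```

Call:
move_arm:
  targets:
    - [[0, 0, 3], [0, 0, 0], 1]
    - [[0, 0, 6], [0, 0, 0], 1]
    - [[0, 0, 9], [0, 0, 0], 1]
    - [[0, 0, 11], [0, 0, 0], 1]
    - [[0, 0, 12], [0, 0, 0], 1]

```text
clock: 31.65
tcp_pos: [0.3975, 0.2018, 0.0852]
orientation: [-0.0, -0.026, 1.0, 0.0]
wrist_force: [-0.4, -0.1, -2.0]
finger_gap: 0.0174
grip_force: 49.2
```

Call:
move_arm:
  targets:
    - [[0, 0, 0], [0, 0, 0], 1]
    - [[0, 0, 0], [0, 0, 0], 1]

```text
clock: 31.9
tcp_pos: [0.3977, 0.2018, 0.0854]
orientation: [0.0, -0.026, 1.0, 0.0]
wrist_force: [1.0, -1.0, -0.6]
finger_gap: 0.0178
grip_force: 49.2
```

```bash
python3 - <<'E'
from h import *
s=env.get_state(); print(s['tcp_pos'],s['wrist_force'])
go([*onb(-.120,.033),.085],B[2]);go([*onb(.122,.033),.085],B[2])
E
```

```text
[0.39770581 0.20180513 0.08540137] [ 0.96162089 -1.01528611 -0.63194455]
go [-0.3 -0.   0.4] turn [0.    0.002 0.008]
go [-242.3   -0.4    0.5] turn [0.    0.002 0.008]
```

Call:
move_arm:
  targets:
    - [[-3, 0, 0], [0, 0, 0], 1]
    - [[-8, 0, 0], [0, 0, 0], 1]
    - [[-13, 0, 0], [0, 0, 0], 1]
    - [[-18, 0, 0], [0, 0, 0], 1]
    - [[-23, 0, 0], [0, 0, 0], 1]

```text
clock: 32.52
tcp_pos: [0.421, 0.203, 0.0852]
orientation: [0.0, -0.026, 1.0, 0.0]
wrist_force: [0.3, -0.1, -0.2]
finger_gap: 0.0176
grip_force: 49.2
```

Call:
move_arm:
  targets:
    - [[-5, 0, 0], [0, 0, 0], 1]
    - [[-10, 0, 0], [0, 0, 0], 1]
    - [[-15, 0, 0], [0, 0, 0], 1]
    - [[-20, 0, 0], [0, 0, 0], 1]
    - [[-25, 0, 0], [0, 0, 0], 1]

```text
clock: 33.15
tcp_pos: [0.4458, 0.2043, 0.0853]
orientation: [0.0, -0.026, 1.0, 0.0]
wrist_force: [0.0, -0.2, -1.0]
finger_gap: 0.0174
grip_force: 49.2
```

Call:
move_arm:
  targets:
    - [[-5, 0, 0], [0, 0, 0], 1]
    - [[-10, 0, 0], [0, 0, 0], 1]
    - [[-15, 0, 0], [0, 0, 0], 1]
    - [[-20, 0, 0], [0, 0, 0], 1]
    - [[-25, 0, 0], [0, 0, 0], 1]

```text
clock: 33.78
tcp_pos: [0.4708, 0.2056, 0.0853]
orientation: [0.0, -0.026, 1.0, 0.0]
wrist_force: [-0.5, -0.0, -1.1]
finger_gap: 0.0175
grip_force: 49.2
```

```bash
python3 - <<'E'
from h import *
s=env.get_state(); print(s['tcp_pos'],s['wrist_force'])
go([*onb(.122,.033),.085],B[2])
E
```

```text
[0.47083068 0.20563408 0.08528313] [-0.51925802 -0.04169189 -1.0991551 ]
go [-169.    -0.4    0.3] turn [0.001 0.    0.009]
```

Call:
move_arm:
  targets:
    - [[-5, 0, 0], [0, 0, 0], 1]
    - [[-10, 0, 0], [0, 0, 0], 1]
    - [[-15, 0, 0], [0, 0, 0], 1]
    - [[-20, 0, 0], [0, 0, 0], 1]
    - [[-25, 0, 0], [0, 0, 0], 1]

```text
clock: 34.4
tcp_pos: [0.4958, 0.2069, 0.0853]
orientation: [-0.0, -0.026, 1.0, 0.0]
wrist_force: [0.0, -0.3, 0.1]
finger_gap: 0.0173
grip_force: 49.2
```

Call:
move_arm:
  targets:
    - [[-5, 0, 0], [0, 0, 0], 1]
    - [[-10, 0, 0], [0, 0, 0], 1]
    - [[-15, 0, 0], [0, 0, 0], 1]
    - [[-20, 0, 0], [0, 0, 0], 1]
    - [[-25, 0, 0], [0, 0, 0], 1]

```text
clock: 35.02
tcp_pos: [0.5208, 0.2082, 0.0853]
orientation: [0.0, -0.026, 1.0, 0.0]
wrist_force: [-0.0, 0.8, -1.6]
finger_gap: 0.0171
grip_force: 49.2
```

Call:
move_arm:
  targets:
    - [[-5, 0, 0], [0, 0, 0], 1]
    - [[-10, 0, 0], [0, 0, 0], 1]
    - [[-15, 0, 0], [0, 0, 0], 1]
    - [[-20, 0, 0], [0, 0, 0], 1]
    - [[-25, 0, 0], [0, 0, 0], 1]

```text
clock: 35.65
tcp_pos: [0.5457, 0.2096, 0.0853]
orientation: [0.0, -0.026, 1.0, 0.0]
wrist_force: [-0.8, -0.1, -0.8]
finger_gap: 0.0173
grip_force: 49.2
```

Call:
move_arm:
  targets:
    - [[-5, 0, 0], [0, 0, 0], 1]
    - [[-10, 0, 0], [0, 0, 0], 1]
    - [[-15, 0, 0], [0, 0, 0], 1]
    - [[-20, 0, 0], [0, 0, 0], 1]
    - [[-25, 0, 0], [0, 0, 0], 1]

```text
clock: 36.28
tcp_pos: [0.5707, 0.2108, 0.0853]
orientation: [-0.0, -0.026, 1.0, 0.0]
wrist_force: [-0.3, -0.1, -1.8]
finger_gap: 0.0174
grip_force: 49.2
```

Call:
move_arm:
  targets:
    - [[-5, 0, 0], [0, 0, 0], 1]
    - [[-10, 0, 0], [0, 0, 0], 1]
    - [[-15, 0, 0], [0, 0, 0], 1]
    - [[-20, 0, 0], [0, 0, 0], 1]
    - [[-25, 0, 0], [0, 0, 0], 1]

```text
clock: 36.9
tcp_pos: [0.5957, 0.2122, 0.0853]
orientation: [0.0, -0.026, 1.0, 0.0]
wrist_force: [0.1, 0.2, -0.7]
finger_gap: 0.0176
grip_force: 49.2
```

Call:
move_arm:
  targets:
    - [[-5, 0, 0], [0, 0, 0], 1]
    - [[-10, 0, 0], [0, 0, 0], 1]
    - [[-15, 0, 0], [0, 0, 0], 1]
    - [[-20, 0, 0], [0, 0, 0], 1]
    - [[-25, 0, 0], [0, 0, 0], 1]

```text
clock: 37.52
tcp_pos: [0.6206, 0.2135, 0.0853]
orientation: [0.0, -0.026, 1.0, 0.0]
wrist_force: [-0.9, -0.4, -1.2]
finger_gap: 0.0174
grip_force: 49.2
```

Call:
move_arm:
  targets:
    - [[-5, 0, 0], [0, 0, 0], 1]
    - [[-10, 0, 0], [0, 0, 0], 1]
    - [[-15, 0, 0], [0, 0, 0], 1]
    - [[-17, 0, 0], [0, 0, 0], 1]
    - [[-17, 0, 0], [0, 0, 0], 1]

```text
clock: 38.15
tcp_pos: [0.6374, 0.2143, 0.0853]
orientation: [0.0, -0.026, 1.0, 0.0]
wrist_force: [-0.3, 0.6, -1.3]
finger_gap: 0.0172
grip_force: 49.2
```

```bash
python3 - <<'E'
from h import *
s=env.get_state(); print(s['tcp_pos'],s['wrist_force'])
go([*onb(.120,.033),.085],B[2])
E
```

```text
[0.63737801 0.21433163 0.08526397] [-0.33452398  0.55012854 -1.30544192]
go [-0.3 -0.4  0.3] turn [0.    0.    0.009]
```

The trace reached the far end with no contact. Lift and return to the stand.

Call:
move_arm:
  targets:
    - [[0, 0, -4], [0, 0, 0], 1]
    - [[0, 0, -10], [0, 0, 0], 1]
    - [[0, 0, -35], [0, 0, 0], 1]
    - [[0, 0, -75], [0, 0, 0], 1]
    - [[0, 0, -115], [0, 0, 0], 1]

```text
clock: 38.78
tcp_pos: [0.637, 0.2143, 0.2019]
orientation: [0.0, -0.026, 1.0, 0.0]
wrist_force: [0.8, 0.1, -1.1]
finger_gap: 0.0175
grip_force: 49.1
```

```bash
python3 - <<'E'
from h import *
print(env.get_state()['tcp_pos']); go([.5195,-.0049,.20],.209)
E
```

```text
[0.63701375 0.21433412 0.20189371]
go [ 128.8 -212.8    1.8] turn [ 0.001  0.001 -0.898]
```

Call:
move_arm:
  targets:
    - [[27, -45, 0], [0, 0, 0], 1]
    - [[54, -90, 0], [0, 0, 0], 1]
    - [[81, -135, 0], [0, 0, 0], 1]
    - [[108, -180, 0], [0, 0, 0], 1]
    - [[129, -213, 0], [0, 0, -0.45], 1]

```text
clock: 39.4
tcp_pos: [0.5185, -0.0067, 0.2012]
orientation: [0.001, -0.066, 0.998, -0.0]
wrist_force: [0.7, 0.1, -1.2]
finger_gap: 0.017
grip_force: 49.2
```

Call:
move_arm:
  targets:
    - [[0, 0, 0], [0, 0, -0.45], 1]
    - [[0, 0, 30], [0, 0, -0.45], 1]
    - [[0, 0, 40], [0, 0, -0.45], 1]
    - [[0, 0, 40], [0, 0, -0.45], 1]
    - [[0, 0, 40], [0, 0, -0.45], 1]

```text
clock: 40.02
tcp_pos: [0.5202, -0.005, 0.1612]
orientation: [0.001, -0.105, 0.995, -0.0]
wrist_force: [-0.5, -0.0, -1.2]
finger_gap: 0.0175
grip_force: 49.3
```

```bash
python3 - <<'E'
from h import *
print(env.get_state()['tcp_pos']); go([.5193,-.0049,.081],.209)
E
```

```text
[ 0.52015681 -0.00503285  0.16120078]
go [ 0.9  0.3 80.2] turn [-0.002  0.007  0.004]
```

Lower into the stand.

Call:
move_arm:
  targets:
    - [[0.5, 0, 15], [0, 0, 0], 1]
    - [[0.5, 0, 30], [0, 0, 0], 1]
    - [[0.5, 0, 45], [0, 0, 0], 1]
    - [[0.5, 0, 60], [0, 0, 0], 1]
    - [[0.5, 0, 72], [0, 0, 0], 1]

```text
clock: 40.65
tcp_pos: [0.5186, -0.0051, 0.0869]
orientation: [-0.001, -0.104, 0.995, 0.0]
wrist_force: [-0.6, 0.8, 0.1]
finger_gap: 0.0176
grip_force: 49.3
```

Call:
move_arm:
  targets:
    - [[0, 0, 4], [0, 0, 0], 1]
    - [[0, 0, 7], [0, 0, 0], 1]
    - [[0, 0, 7.5], [0, 0, 0], 1]
    - [[0, 0, 7.5], [0, 0, 0], 1]

```text
clock: 41.15
tcp_pos: [0.5194, -0.0053, 0.0812]
orientation: [0.0, -0.104, 0.995, -0.0]
wrist_force: [-0.9, -0.4, -1.0]
finger_gap: 0.0173
grip_force: 49.3
```

```bash
python3 - <<'E'
from h import *
s=env.get_state(); print(s['wrist_force']); go([.5193,-.0049,.080],.209)
E
```

```text
[-0.93305923 -0.39710038 -0.95078929]
go [0.  0.4 1.2] turn [-0.001  0.005  0.001]
```

Call:
move_arm:
  targets:
    - [[0, 0, 0.5], [0, 0, 0], 1]
    - [[0, 0, 0.5], [0, 0, 0], 0.5]
    - [[0, 0, 0.5], [0, 0, 0], 0.1]
    - [[0, 0, 0.5], [0, 0, 0], -0.2]
    - [[0, 0, 0.5], [0, 0, 0], -0.2]

```text
clock: 41.78
tcp_pos: [0.5191, -0.0052, 0.0804]
orientation: [0.0, -0.104, 0.995, 0.0]
wrist_force: [-0.2, 0.5, -0.5]
finger_gap: 0.0513
grip_force: 0.0
```

Call:
move_arm:
  targets:
    - [[0, 0, -25], [0, 0, 0], -0.2]
    - [[0, 0, -75], [0, 0, 0], -0.2]
    - [[0, 0, -130], [0, 0, 0], -0.2]
    - [[40, 0, -180], [0, 0, 0], -0.2]
    - [[80, 0, -190], [0, 0, 0], -0.2]

```text
clock: 42.4
tcp_pos: [0.4418, -0.0224, 0.2738]
orientation: [0.003, -0.105, 0.994, -0.001]
wrist_force: [-0.7, -0.4, 0.5]
finger_gap: 0.0514
grip_force: 0.0
```

Call:
move_arm:
  targets:
    - [[0, 50, 0], [0, 0, 0], -0.2]
    - [[0, 90, 0], [0, 0, 0.9], -0.2]
    - [[0, 90, 0], [0, 0, 0.9], -0.2]
    - [[0, 90, 0], [0, 0, 0.9], -0.2]

```text
clock: 42.9
tcp_pos: [0.4222, 0.0661, 0.2703]
orientation: [0.0, -0.027, 1.0, -0.0]
wrist_force: [0.1, 0.7, -0.3]
finger_gap: 0.0509
grip_force: 0.0
```

```bash
python3 - <<'E'
from h import *
print(env.get_state()['tcp_pos']); check(.022,name='end')
p=env.read_camera('top')
for n in('tile0','stylus'): print([(np.round(d['centre'],3).tolist(),round(d['confidence'],2)) for d in env.landmark_of(n,p)])
E
```

```text
[0.4222478  0.0660769  0.27032784]
0.97 px [352. 196.] n 5055 sat 7.0 xy [0.42  0.104 0.015]
0.96 px [413. 246.] n 4795 sat 11.0 xy [0.47  0.173 0.015]
0.79 px [413. 317.] n 673 sat 23.0 xy [0.553 0.184 0.015]
0.74 px [152. 458.] n 1338 sat 161.0 xy [ 0.762 -0.118  0.015]
0.65 px [413. 261.] n 32821 sat 51.0 xy [0.487 0.175 0.015]
tile [0.4206 0.1039 0.0504] err 0.56 board frame mm [-102.4  -65.9] dyaw -0.0
tile [0.4694 0.1717 0.0556] err 0.79 board frame mm [-50.2  -0.7] dyaw 0.005
[([0.465, 0.172, 0.013], 0.68), ([0.759, -0.126, 0.0], 0.68), ([0.617, -0.434, -0.001], 0.65), ([0.568, 0.177, 0.01], 0.62)]
[([0.516, 0.175, 0.0], 0.68), ([0.523, -0.002, 0.011], 0.61)]
```

View pics/end.png

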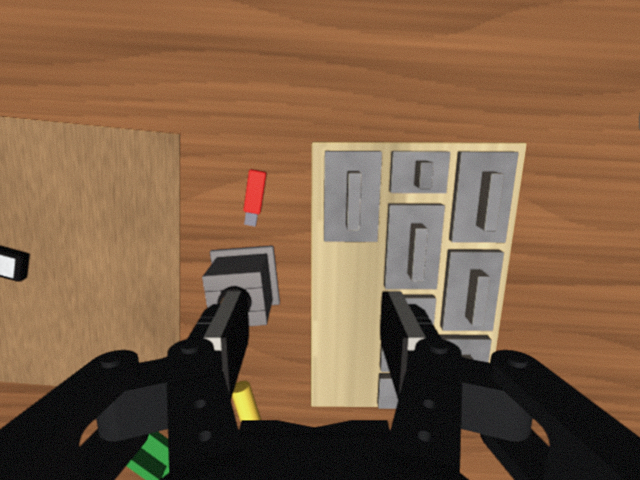

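Outer0 at (352,196) and gap0 at (413,246) are good. A finger hides the stylus and gap1, so I take one clear look.

Call:
move_arm:
  targets:
    - [[-40, 50, 0], [0, 0, 0], -1]
    - [[-83, 101, 0], [0, 0, 0], -1]
    - [[-83, 101, 0], [0, 0, 0], -1]
    - [[-83, 101, 0], [0, 0, 0], -1]

```text
clock: 43.65
tcp_pos: [0.4996, 0.1711, 0.2696]
orientation: [-0.001, -0.026, 1.0, -0.0]
wrist_force: [-0.5, 0.1, -1.2]
finger_gap: 0.0856
grip_force: 0.0
```

```bash
python3 - <<'E'
from h import *
s=env.get_state(); print(s['tcp_pos']); check(.022,name='end2')
E
```

```text
[0.49960939 0.17114823 0.26960846]
0.94 px [317. 166.] n 5491 sat 8.0 xy [0.469 0.172 0.015]
0.71 px [317. 264.] n 4534 sat 9.0 xy [0.572 0.178 0.015]
0.62 px [247. 109.] n 6232 sat 9.0 xy [0.419 0.103 0.015]
0.56 px [ 49. 372.] n 501 sat 160.0 xy [ 0.72  -0.124  0.015]
tile [0.4707 0.1726 0.0522] err 0.44 board frame mm [-48.9   0.2] dyaw 0.002
tile [0.5709 0.1784 0.0516] err 0.59 board frame mm [51.6  0.9] dyaw 0.001
tile [0.4213 0.1039 0.0429] err 0.63 board frame mm [-101.7  -66. ] dyaw -0.008
```

View pics/end2.png

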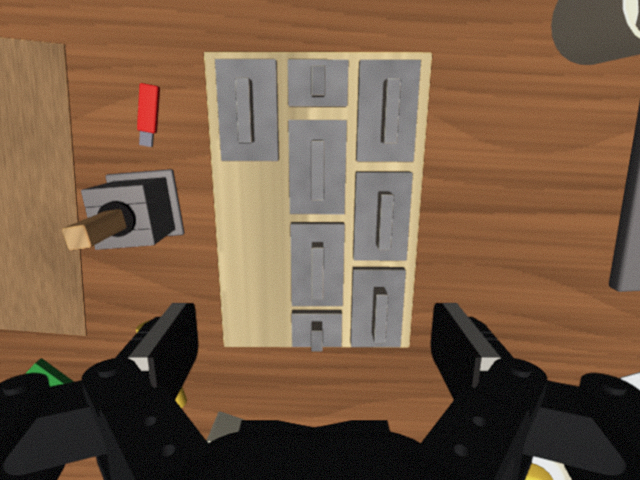

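The three loose tiles at (247,109), (317,166) and (317,264) are all in place, and the stylus at (95,230) stands upright with its collar on the stand. I hand in.

```bash
python3 -c "
from workcell import env
print(env.hand_in())"
```

```text
the job is handed in; nothing more can be done
None
```

I handed in the job, but the call gave no verdict: in the last picture all three loose tiles lie within about 2 mm of gap0, gap1 and outer0, the joint is traced end to end at about 4 cm/s, and the stylus hangs upright in its stand.

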